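Hang the caddy on the slatwall and stock it

TASK

Hang the steel caddy on the slatwall panel in its upper groove: tip the caddy front-up so that both hooks enter the groove, then turn it down until it hangs level and fully seated, and let go. Then stand the two dropper bottles in it, one in each compartment, upright on the tray floor. Leave the tape roll, the loupe and the screwdriver where they are.

Things in the scene. Friction and masses are not known exactly. Their poses are not given: they have to be found in the camera images.
- slatwall: Fixed upright bench panel of pale board, 270 mm wide (y), 190 high, end caps of aluminium, feet behind. Origin: on the bench under the middle of its front face; x into the panel (away from the robot), y left, z up. Two horizontal T-grooves run its width between the caps; mouths 26 high: lower z 45 to 71, upper z 135 to 161.
- upper_groove (a point): On the panel's front face, middle of the lower edge of the upper groove's mouth (panel x 0, y 0, z 135 mm), axes as the panel's. The front boards are 5 thick; behind them a cavity from x 5 to 26 reaches from 14 below the mouth to 16 above it.
- caddy: Loose dark steel hang-on caddy, 0.22 to 0.35 kg, level on the bench. Origin: middle of the tray's underside; x to its hooked back, y left, z up. Tray 110 (x) x 122 (y) mm, floor 4 thick, rim 20 high. Centre of mass near x 9, y 0, z 19. A divider along x makes two compartments. At the back two uprights (y +44 and -44, 24 wide, x 51 to 55, up to z 64) carry the hooks.
- caddy_lip (a point): Midway between the two lip tops (caddy x 67.2, y 0, z 93 mm), axes as the caddy's. Each hook, 16 wide: tongue from the upright to x 69, z 60 to 64, then an upturned lip x 65 to 69, z 60 to 93. Lips pass the mouth only with the front tipped up 25 degrees or more (40 leaves 4 mm). Hung: tongues rest on the mouth's edge, lips 7 mm up behind the board, about 3 degrees sag.
- caddy_grip (a point): On the caddy's grip plate (caddy x 4, y 0, z 60 mm), axes as the caddy's. The plate stands in the middle of the tray: 10 mm thick (y), from x -18 to 26, top at z 75; grasp it across its 10 mm.
- left_floor (a point): Middle of the floor of the caddy's left compartment (caddy x 0, y 30, z 4 mm), 103 (x) x 55 (y) mm inside. Axes as the caddy's.
- right_floor (a point): Middle of the floor of the caddy's right compartment (caddy x 0, y -30, z 4 mm), 103 (x) x 55 (y) mm inside. Axes as the caddy's.
- bottle_a: Loose amber dropper bottle with black dropper cap, standing upright, 102 mm high, 0.04 to 0.085 kg; round body 32 in diameter up to z 60, narrower above. Origin: middle of its underside, z up. The one that starts nearer the middle of the bench.
- bottle_b: Loose amber dropper bottle with black dropper cap, standing upright, 102 mm high, 0.04 to 0.085 kg; round body 32 in diameter up to z 60, narrower above. Origin: middle of its underside, z up. The same kind as bottle_a; starts farther to the left.
- kraft_roll: Bystander: brown roll of tape lying flat, 88 in diameter, 24 high. Origin: middle of its underside.
- loupe: Bystander: black tapered eye loupe, 39 in diameter, 40 high. Origin: middle of its underside.
- screwdriver: Bystander: screwdriver lying flat, 197 long, 25 wide, 22 high, its length along y. Origin: middle of its underside.
Not all that is in view belongs to the job. What is shaped like the bottle_a but red or turquoise is not meant. What is shaped like the bottle_b but purple is not meant.

How it is judged (in metres and radians):
On the way, in this order (a step that is already met when the one before it is completed fails the run):
1. both lips of the tipped caddy are inside the upper groove, behind the front board (x of caddy_lip in the frame of upper_groove above 0.006 m and z of caddy_lip in the frame of upper_groove between 0.005 and 0.045 m and angle between caddy's own z axis and vertical above 0.25 rad), for 0.05 s.
2. the caddy is turned down, hangs level and seated in the upper groove, and is let go (x of caddy_lip in the frame of upper_groove between 0.004 and 0.018 m and z of caddy_lip in the frame of upper_groove between 0.027 and 0.038 m and angle between caddy's own z axis and vertical below 0.12 rad and contact force between the fingers and caddy below 0.3 N and linear speed of caddy below 0.02 m/s), for 0.2 s.
3. one of the bottles stands in a compartment (((x of bottle_a in the frame of caddy between -0.05 and 0.05 m and y of bottle_a in the frame of caddy between 0.012 and 0.052 m and z of bottle_a in the frame of caddy between -0.002 and 0.012 m and angle between bottle_a's own z axis and vertical below 0.15 rad) or (x of bottle_a in the frame of caddy between -0.05 and 0.05 m and y of bottle_a in the frame of caddy between -0.052 and -0.012 m and z of bottle_a in the frame of caddy between -0.002 and 0.012 m and angle between bottle_a's own z axis and vertical below 0.15 rad) or (x of bottle_b in the frame of caddy between -0.05 and 0.05 m and y of bottle_b in the frame of caddy between 0.012 and 0.052 m and z of bottle_b in the frame of caddy between -0.002 and 0.012 m and angle between bottle_b's own z axis and vertical below 0.15 rad) or (x of bottle_b in the frame of caddy between -0.05 and 0.05 m and y of bottle_b in the frame of caddy between -0.052 and -0.012 m and z of bottle_b in the frame of caddy between -0.002 and 0.012 m and angle between bottle_b's own z axis and vertical below 0.15 rad))), for 0.2 s.
At the end, for the whole second after the job is handed in: Caddy seated in the upper groove (lip tops 4 to 18 mm behind the panel face, 27 to 38 mm above the mouth's lower edge), within 0.12 rad of level; one bottle in each compartment, on the floor (within 10 mm) and within 0.15 rad of upright; all at rest (x of caddy_lip in the frame of upper_groove between 0.004 and 0.018 m and z of caddy_lip in the frame of upper_groove between 0.027 and 0.038 m and angle between caddy's own z axis and vertical below 0.12 rad and (((x of bottle_a in the frame of caddy between -0.05 and 0.05 m and y of bottle_a in the frame of caddy between 0.012 and 0.052 m and z of bottle_a in the frame of caddy between -0.002 and 0.012 m and angle between bottle_a's own z axis and vertical below 0.15 rad) and (x of bottle_b in the frame of caddy between -0.05 and 0.05 m and y of bottle_b in the frame of caddy between -0.052 and -0.012 m and z of bottle_b in the frame of caddy between -0.002 and 0.012 m and angle between bottle_b's own z axis and vertical below 0.15 rad)) or ((x of bottle_a in the frame of caddy between -0.05 and 0.05 m and y of bottle_a in the frame of caddy between -0.052 and -0.012 m and z of bottle_a in the frame of caddy between -0.002 and 0.012 m and angle between bottle_a's own z axis and vertical below 0.15 rad) and (x of bottle_b in the frame of caddy between -0.05 and 0.05 m and y of bottle_b in the frame of caddy between 0.012 and 0.052 m and z of bottle_b in the frame of caddy between -0.002 and 0.012 m and angle between bottle_b's own z axis and vertical below 0.15 rad))) and linear speed of each of caddy, bottle_a, bottle_b below 0.02 m/s); the robot touches nothing.
It fails at once if the tape roll is moved by more than 30 mm (distance of kraft_roll from where it was at the start of the episode above 0.03 m).
It fails at once if the loupe is moved by more than 30 mm (distance of loupe from where it was at the start of the episode above 0.03 m).
It fails at once if the screwdriver is moved by more than 30 mm (distance of screwdriver from where it was at the start of the episode above 0.03 m).
It also fails if it takes over 69 s, if anything falls off the work surface, if the arm or the gripper's body presses on something with over 40 N, if the wrist force passes 120 N, or if a joint passes its speed limit or range.

ROBOT

A 6-joint arm with a two-finger parallel gripper is mounted at the origin on a cart in front of the work surface, level with it; the furniture and walls round the work are solid. World frame = base frame: x ahead of the robot, y to its left, z up, the work surface at z = 0. Lengths are in mm, angles in rad, forces in N, time in s.
With the tool pointing down it reaches from about 350 to 975 mm from the base axis. Payload 7.1 kg.
Tool frame: the origin (TCP) lies at the very end of the fingers, on their centre line; the grasp point (between the pads) lies 19 mm behind it (ctrl.grasp_offset is the distance from the TCP to the grasp point, in mm); z points along the fingers, y is the line along which they close (so a half turn about z gives the same grasp; the last joint's range is limited). The gripper opens to 88 mm and grips with 3 to 60 N. Pads are 20 mm wide; open, the fingers measure 115 mm over their backs; the gripper's body (75 mm by 178 mm) begins 61 mm behind the grasp point.
Start: joints at [1.28, 0.423, 1.63, -0, 1.089, -0.019], TCP at [167.759, 602.048, 192.775] pointing down, gripper open.
Joint ranges: [-3, 3], [-0.9, 2.11], [0.09, 2.58], [-1.31, 4.45], [0.11, 2.69], [-2.54, 2.54]. Speed limits (rad/s): [2.39, 2.39, 3.01, 3.14, 3.14, 3.14].

INTERFACE

Orientations are given as a rotation vector (axis times angle).
In Python, from workcell import ctrl, viewer, ticket, models gives the robot as it stands.
- The arm moves only by the tool play_rows, never from a script. Its arguments are lists of equal length, an entry for each row: "dp": the shift along the world's x, y, z in mm, a list of three; "yaw": the turn about the world's z in degrees. In form: {"dp": [[tx, ty, tz], ...], "yaw": [yaw, ...]}. A call has 1 to 8 rows; each row shifts and turns the commanded pose from where the row before left it; what a row does not reach is not made up. A row lasts 1/12 s, in which the tool goes at most 41.7 mm and 7.16 degrees, less where a joint would pass 70% of its speed; a pose out of reach is approached as far as the arm can. A call is refused whole if a number of a shift passes 41.7 or a number of a turn 7.16, either way. A call with a gripper value outside its range is refused whole. "gripper" is the closure, from 0 (fully open) to 1 (shut), set as the call begins (left out, the last holds). The fingers move at their own pace and stop on an object; the grip force is fixed at half the most. Time passes only in rows, so rows that do not move let the fingers close. It gives the time, the measured TCP pose, the force, the opening and the grip force at its end, in the units of the state.
- ctrl.get_obs(): the state, without advancing time (a new reading comes with each control period).
- viewer.get_image(name): name is "side" or "top" or "wrist"; returns a dict with "pixels" (420x560x3 uint8, red, green, blue), "range_z" (420x560 float32, mm along the optical axis (not along the pixel's ray), 0 where there is no reading), "fx", "fy", "cx", "cy" (pixels), "T" (4x4, takes a point from camera to world coordinates); the wrist camera has in their place "hand_eye" (4x4, takes a point from camera to tool coordinates, whose origin is the TCP and whose axes are the flange's). Camera axes: x right, y up, looking along -z (the intrinsics and any distortion apply to the point x, -y, -z); pixel columns grow to the right and rows downward; lengths in mm; the calibration is good to about 2 mm. The wrist camera is an equidistant fisheye: a pixel r from the principal point sees the ray r / f radians off the axis. A picture is of the moment at which its call begins: read the wrist's pose just before it.
- ticket.close_job(): hands the job in; it is judged then, once.
Trained networks look in a picture, given as the dict that the camera call returned (one of the last four; its "shot" number tells which), for a name from the list of things; names that differ only in an ending like _2 or _b are one class to them, and where a whole thing is asked for, a point or a joint stands for the part that bears it (a point fixed in the world has none). Each returns a list of dicts, best first, with "conf" (0 to 1); they miss things now and then, are a little off and sometimes report something else, mostly with a low value. They report only what shows in the picture. A call takes as long as a camera call. They do not tell look-alikes from the thing itself.
- models.look_for(picture, name): "bbox" ([centre column, centre row, width, height] in pixels, round what is visible of it).
- models.landmark_of(picture, name): "location" ([column, row] in pixels: a listed point, or the origin of a listed thing).
The state is a dict: "t": time; "qpos": joint angles; "qvel": joint speeds; "joint_torque": joint torques, N m; "ee_pos": TCP position; "orientation": TCP orientation; "ft_force": force on the tool from outside, world axes, zero at the start; "moment": the same for the moment, N m; "width": finger opening in mm; "grasp_force": force on a finger pad.
Only numpy, scipy, OpenCV 4.12 (cv2) and the standard library are available. Lean on these libraries where they do the work, as an engineer would, in place of code of your own. Each camera call takes 0.05 s, during which the arm holds its last target. There are 200 camera calls.

## Working session

There is one attempt and no reset: what is moved stays moved. The work goes in short steps, Python scripts to look and compute and a tool call to move; the robot and the scene stay as the last step left them, time stands still between calls to the robot, and variables do not carry over. Pictures are saved under pics/ and viewed, at most 14 in all, crops included, and the job is handed in when it is done.

Besides the shell and the picture viewer there is one more tool, called after "Request:" as a command line: name --pt "numbers of a row" for each row, then --argument value for the rest. play_rows: Moves the arm, as the interface text tells. Its arguments: {"type":"object","properties":{"dp":{"type":"array"},"yaw":{"type":"array"},"gripper":{"type":"number"}},"required":["dp","yaw"]}

```bash
ls; mkdir -p pics
cat > h.py <<'E'
import numpy as np, cv2
from workcell import ctrl, viewer, ticket, models
from scipy.spatial.transform import Rotation as R
def world(im,u,v,d=None):
    u=np.asarray(u,float);v=np.asarray(v,float)
    if d is None: d=im["range_z"][v.astype(int),u.astype(int)]
    p=np.stack([(u-im["cx"])/im["fx"]*d,-(v-im["cy"])/im["fy"]*d,-d],-1)
    return p@im["T"][:3,:3].T+im["T"][:3,3]
def cloud(im):
    v,u=np.mgrid[:420,:560]; return world(im,u,v)
def save(im,name): cv2.imwrite("pics/"+name,im["pixels"][...,::-1])
E
python3 - <<'E'
from h import *
ims={n:viewer.get_image(n) for n in("side","top")}
print({k:(v.shape if hasattr(v,'shape') else v) for k,v in ims["top"].items()})
for n,im in ims.items():
    np.savez("pics/"+n+"0.npz",**im); save(im,n+"0.png")
    for t in("slatwall","upper_groove","caddy","caddy_lip","caddy_grip","bottle_a","kraft_roll","loupe","screwdriver"):
        a=models.look_for(im,t) if t not in("upper_groove","caddy_lip","caddy_grip") else []
        b=models.landmark_of(im,t)
        print(n,t,[(np.round(x["bbox"]).astype(int).tolist(),round(x["conf"],2)) for x in a[:5]],[(np.round(x["location"],1).tolist(),round(x["conf"],2),np.round(world(im,*x["location"])).tolist()) for x in b[:5]])
print(ctrl.get_obs())
E
```

```text
pics
{'pixels': (420, 560, 3), 'range_z': (420, 560), 'fx': 499.36404464968626, 'fy': 499.36404464968626, 'cx': 275.5621772526642, 'cy': 206.52153931630667, 'T': (4, 4), 'shot': 2}
side slatwall [([320, 170, 92, 120], 0.8)] [([304.1, 202.0], 0.77, [642.0, -54.0, -2.0])]
side upper_groove [] [([304.3, 156.3], 0.59, [644.0, -45.0, 135.0])]
side caddy [([317, 313, 90, 97], 0.78)] [([313.8, 322.0], 0.67, [461.0, -376.0, 12.0]), ([202.0, 176.2], 0.29, [444.0, 164.0, 18.0])]
side caddy_lip [] [([346.3, 278.0], 0.77, [577.0, -321.0, 11.0])]
side caddy_grip [] [([314.8, 303.1], 0.66, [460.0, -376.0, 72.0])]
side bottle_a [([318, 312, 94, 104], 0.73), ([179, 180, 12, 34], 0.68), ([203, 196, 15, 34], 0.64), ([248, 178, 15, 37], 0.64), ([230, 195, 15, 32], 0.61)] [([249.1, 192.1], 0.78, [529.0, 42.0, 11.0]), ([202.2, 207.9], 0.77, [397.0, 42.0, 12.0]), ([199.5, 176.2], 0.72, [438.0, 169.0, 17.0]), ([181.5, 190.9], 0.61, [372.0, 126.0, 20.0])]
side kraft_roll [([227, 265, 42, 36], 0.68), ([342, 271, 18, 22], 0.57)] [([224.0, 265.2], 0.63, [374.0, -148.0, -4.0]), ([341.2, 276.0], 0.25, [569.0, -3
[... 1280 characters left out ...]
0])]
{'t': 1.6, 'qpos': array([ 1.28001130e+00,  4.23106443e-01,  1.62992797e+00, -4.61064851e-06,
        1.08861891e+00, -1.89922778e-02]), 'qvel': array([-1.15888080e-03,  5.60447735e-04, -2.45045421e-06,  3.95621220e-04,
        1.24818382e-04, -2.34034508e-04]), 'joint_torque': array([ 8.60166620e-04, -5.44554269e+01, -2.74043924e+01,  6.44764211e-02,
        1.67237007e-02, -9.61930397e-06]), 'ee_pos': array([167.74681143, 602.02519181, 192.76002413]), 'orientation': array([-4.25614136e-01, -3.11262326e+00,  9.51492110e-05]), 'ft_force': array([-0.76895991,  0.00078514, -0.3031733 ]), 'moment': array([0.00130319, 0.02794454, 0.01362587]), 'grasp_force': 0.0, 'width': 87.71790621471982}
```

Run:
```python
import cv2
a=cv2.imread('pics/side0.png')[100:380,150:450]; b=cv2.imread('pics/top0.png')[110:290,130:420]
cv2.imwrite('pics/c1.png',cv2.resize(a,None,fx=2.1,fy=2.1,interpolation=3)); cv2.imwrite('pics/c2.png',cv2.resize(b,None,fx=2.7,fy=2.7,interpolation=3))
```

```text
(no output)
```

View pics/c1.png

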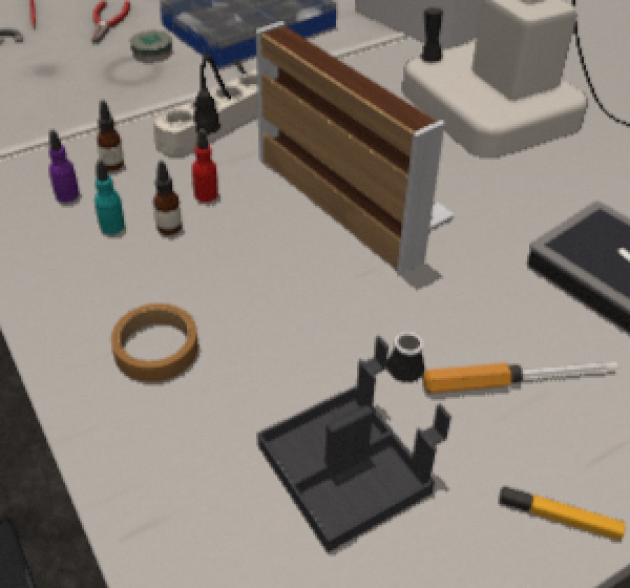

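View pics/c2.png

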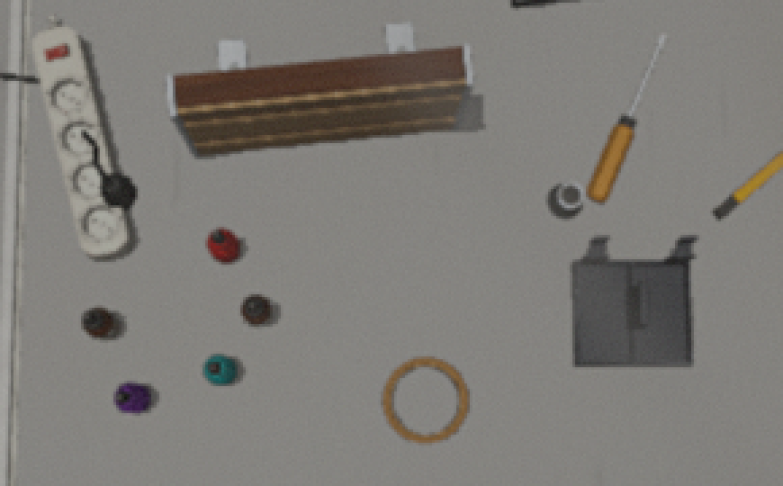

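Run:
```python
import numpy as np, cv2
from h import cloud
for n in("top","side"):
    im=dict(np.load(f"pics/{n}0.npz")); P=cloud(im).reshape(-1,3); C=im["pixels"].reshape(-1,3).astype(int)
    P_=P[im["range_z"].ravel()>0]; C_=C[im["range_z"].ravel()>0]
    def sel(x0,x1,y0,y1,z0,z1):
        m=(P_[:,0]>x0)&(P_[:,0]<x1)&(P_[:,1]>y0)&(P_[:,1]<y1)&(P_[:,2]>z0)&(P_[:,2]<z1); return P_[m],C_[m]
    rect=lambda q:[np.round(v,1) for v in cv2.minAreaRect(q[:,:2].astype(np.float32))]
    q,_=sel(560,760,-250,150,182,198); print(n,"paneltop",len(q),np.round(np.median(q,0)),rect(q))
    # front face plane
    q,_=sel(560,720,-150,60,80,130)
    from numpy.linalg import lstsq
    for _ in range(4):
        c=lstsq(np.c_[q[:,1],np.ones(len(q))],q[:,0],rcond=None)[0]; r=q[:,0]-q[:,1]*c[0]-c[1]; q=q[abs(r)<max(4,1.5*abs(r).mean())]
    print(" face",len(q),c,"x at y=-46:",c[0]*-46+c[1],abs(r).mean())
    q,_=sel(350,560,-460,-280,66,82); print(" plate",len(q),np.round(np.median(q,0)),rect(q) if len(q)>3 else 0, np.round(np.percentile(q,[2,98],0),0).tolist())
    q,_=sel(350,520,-460,-280,-2,30);
    v=[];d=C_[(P_[:,0]>350)&(P_[:,0]<560)&(P_[:,1]>-470)&(P_[:,1]<-260)&(P_[:,2]<30)]
    m=(P_[:,0]>350)&(P_[:,0]<560)&(P_[:,1]>-470)&(P_[:,1]<-260)&(P_[:,2]<30)&(P_[:,2]>3)&(C_.sum(1)<210); q=P_[m]; print(" tray",len(q),rect(q),np.round(np.median(q[:,2])))
    for nm,(x,y) in dict(a=(461,16),b=(447,166)).items():
        q,_=sel(x-35,x+35,y-30,y+30,70,110); print(" bot",nm,len(q),np.round(np.median(q,0)),np.round(q[:,2].max()) if len(q) else 0)
        q,_=sel(x-35,x+35,y-30,y+30,10,58); print("   body",len(q),np.round(np.median(q,0)))
```

```text
top paneltop 1678 [665. -45. 190.] [array([664.9, -45.8]), array([ 41.5, 281.8]), np.float64(6.3)]
 face 349 [-1.08056629e-01  6.43673878e+02] x at y=-46: 648.6444832985718 0.562257289977338
 plate 86 [ 474. -366.   73.] [array([ 490.8, -365.7]), array([ 86.4, 101.9]), np.float64(0.6)] [[448.0, -413.0, 66.0], [532.0, -316.0, 80.0]]
 tray 341 [array([ 465.9, -366.3]), array([120.7, 107.8]), np.float64(88.9)] 8.0
 bot a 41 [465.  21.  84.] 101.0
   body 67 [461.  18.  48.]
 bot b 43 [453. 179.  80.] 104.0
   body 79 [448. 174.  47.]
side paneltop 1177 [661. -71. 188.] [array([661.5, -49.8]), array([ 40.8, 283. ]), np.float64(6.4)]
 face 920 [-1.08901034e-01  6.39140094e+02] x at y=-46: 644.1495418754574 0.7292135758103141
 plate 222 [ 477. -373.   73.] [array([ 487. , -370.7]), array([ 86.7, 104.1]), np.float64(1.2)] [[445.0, -421.0, 67.0], [529.0, -320.0, 80.0]]
 tray 1873 [array([ 461.6, -370.6]), array([110.5, 123.5]), np.float64(0.2)] 10.0
 bot a 70 [460.  15.  81.] 101.0
   body 203 [458.   8.  35.]
 bot b 61 [449. 174.  81.] 101.0
   body 169 [446. 167.  36.]
```

Candidates (top picture): amber (225,224) → bottle_a, amber (166,229) → bottle_b. Red (211,200), turquoise (211,247) and purple (181,257) are look-alikes, and so rejected. The crops show the colours clearly. The only caddy is at (366,224). Moving above it.

Request:
play_rows --pt "20 -36 0" --pt "20 -36 0" --pt "20 -36 0" --pt "20 -36 0" --pt "20 -36 0" --pt "20 -36 0" --pt "20 -36 0" --pt "20 -36 0" --yaw '[1.95, 1.95, 1.95, 1.95, 1.95, 1.95, 1.95, 1.95]' --gripper 0

```text
t: 2.27
ee_pos: [328.3, 312.4, 193.1]
orientation: [-0.004, 3.141, 0.001]
ft_force: [0.6, 0.4, 0.5]
width: 87.8
grasp_force: 0.0
```

Request:
play_rows --pt "15 -38 0" --pt "15 -38 0" --pt "15 -38 0" --pt "15 -38 0" --pt "15 -38 0" --pt "15 -38 0" --pt "15 -38 0" --pt "15 -38 0" --yaw '[0, 0, 0, 0, 0, 0, 0, 0]'

```text
t: 2.93
ee_pos: [448.2, 8.0, 193.1]
orientation: [-0.0, 3.141, 0.0]
ft_force: [0.5, 1.2, 0.7]
width: 87.2
grasp_force: 0.0
```

Request:
play_rows --pt "2 -38 0" --pt "2 -38 0" --pt "2 -38 0" --pt "2 -38 0" --pt "2 -38 0" --pt "2 -38 0" --pt "2 -38 0" --pt "2 -38 0" --yaw '[0, 0, 0, 0, 0, 0, 0, 0]'

```text
t: 3.6
ee_pos: [463.5, -296.0, 193.0]
orientation: [-0.0, 3.141, -0.0]
ft_force: [0.7, 1.3, 0.5]
width: 88.1
grasp_force: 0.0
```

Request:
play_rows --pt "0 -36 0" --pt "0 -36 0" --pt "0 0 0" --yaw '[0, 0, 0]'

```text
t: 3.85
ee_pos: [464.0, -371.9, 193.0]
orientation: [0.005, 3.14, -0.005]
ft_force: [0.5, 1.5, 0.6]
width: 87.8
grasp_force: 0.0
```

```bash
cat >> h.py <<'E'
def tool():
    o=ctrl.get_obs(); T=np.eye(4); T[:3,:3]=R.from_rotvec(o["orientation"]).as_matrix(); T[:3,3]=o["ee_pos"]; return T
def wcloud(im,T):
    v,u=np.mgrid[:420,:560].astype(float); return wpix(im,T,u,v,im["range_z"])
def wpix(im,T,u,v,d):
    a=(u-im["cx"])/im["fx"]; b=(v-im["cy"])/im["fy"]; r=np.hypot(a,b)+1e-9; k=np.tan(r)/r
    p=np.stack([a*k*d,-b*k*d,-d,np.ones_like(d)],-1)
    return (p@(T@im["hand_eye"]).T)[...,:3]
E
python3 - <<'E'
from h import *
T=tool(); print(T[:3,3]); im=viewer.get_image("wrist"); save(im,"w1.png"); np.savez("pics/w1.npz",T0=T,**im)
P=wcloud(im,T); C=im["pixels"].astype(int).sum(-1)
for t in("caddy","caddy_grip","caddy_lip"):
    for x in models.landmark_of(im,t)[:2]:
        u,v=x["location"]; print(t,u,v,x["conf"],np.round(P[int(v),int(u)],1))
near=(abs(P[...,0]-470)<120)&(abs(P[...,1]+366)<110)&(im["range_z"]>0)
rect=lambda q:[np.round(v,1) for v in cv2.minAreaRect(q[:,:2].astype(np.float32))]
pl=P[near&(abs(P[...,2]-75)<5)&(abs(P[...,1]+368)<25)&(abs(P[...,0]-468)<40)]
print("plate",len(pl),rect(pl) if len(pl)>3 else 0, np.percentile(pl[:,2],[10,90]))
r=P[near&(abs(P[...,2]-20)<4)]; print("rim",len(r),rect(r))
E
```

```text
[ 463.99113794 -371.85913805  193.04866427]
caddy 290.7 187.5 0.94 [ 448.5 -368.3   74.1]
caddy 338.6 276.7 0.25 [ 570.3 -307.7   23.4]
caddy_grip 288.9 201.9 0.83 [ 462.4 -370.2   74.7]
plate 423 [array([ 467.1, -368.8]), array([44.3,  9. ]), np.float64(0.1)] [73.01666031 75.58719729]
rim 1478 [array([ 497. , -364.2]), array([193. , 133.4]), np.float64(7.3)]
```

View pics/w1.png

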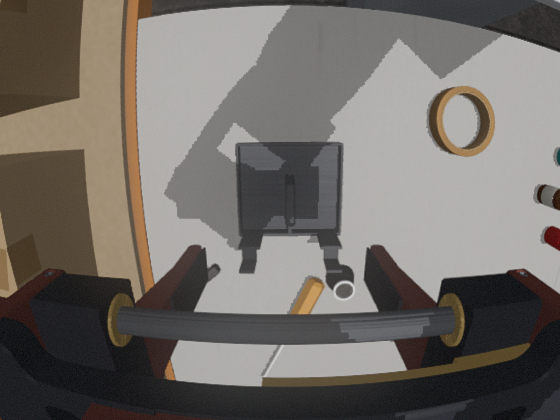

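Run:
```python
from h import *
print(tool()[:3,3], np.load("pics/w1.npz")["hand_eye"].round(2))
```

```text
[ 463.40560967 -364.91126736  192.46527491] [[   0.      0.96    0.27   75.01]
 [   1.     -0.      0.     -0.32]
 [   0.      0.27   -0.96 -191.91]
 [   0.      0.      0.      1.  ]]
```

Request:
play_rows --pt "-5 0 -20" --pt "0 0 -20" --pt "0 0 0" --yaw '[0, 0, 0]'

```text
t: 4.3
ee_pos: [456.9, -362.7, 149.8]
orientation: [0.003, -3.137, -0.006]
ft_force: [0.7, 0.5, 0.0]
width: 88.1
grasp_force: 0.0
```

Request:
play_rows --pt "0 0 0" --pt "0 0 0" --pt "0 0 0" --pt "0 0 0" --yaw '[0, 0, 0, 0]'

```text
t: 4.63
ee_pos: [459.5, -366.1, 154.0]
orientation: [-0.001, 3.14, -0.002]
ft_force: [1.8, 0.0, -0.1]
width: 88.0
grasp_force: 0.0
```

Run:
```python
from h import *
T=tool(); print(T[:3,3]); im=viewer.get_image("wrist")
P=wcloud(im,T); print(tool()[:3,3])
rect=lambda q:[np.round(v,1) for v in cv2.minAreaRect(q[:,:2].astype(np.float32))]
pl=P[(abs(P[...,2]-75)<5)&(abs(P[...,1]+368)<25)&(abs(P[...,0]-468)<40)]
print("plate",len(pl),rect(pl), np.percentile(pl[:,2],[10,90]))
```

```text
[ 459.5358874  -366.12871727  154.01473138]
[ 459.38210832 -366.17423694  153.83107781]
plate 562 [array([ 467. , -368.3]), array([ 9.9, 44.2]), np.float64(89.7)] [72.4442048  75.48707411]
```

Request:
play_rows --pt "0 -2 -25" --pt "0 0 -25" --pt "0 0 -25" --pt "0 0 -20" --pt "0 0 -10" --pt "0 0 -5" --pt "0 0 0" --yaw '[0, 0, 0, 0, 0, 0, 0]'

```text
t: 5.27
ee_pos: [458.6, -367.8, 42.4]
orientation: [0.001, -3.141, -0.001]
ft_force: [0.5, 0.3, 0.3]
width: 87.7
grasp_force: 0.0
```

Request:
play_rows --pt "0 0 0" --pt "0 0 0" --pt "0 0 0" --pt "0 0 0" --pt "0 0 0" --pt "0 0 0" --yaw '[0, 0, 0, 0, 0, 0]' --gripper 1

```text
t: 5.77
ee_pos: [458.9, -368.1, 43.2]
orientation: [-0.001, 3.141, -0.001]
ft_force: [-0.3, 0.0, 0.1]
width: 51.4
grasp_force: 0.0
```

Request:
play_rows --pt "0 0 5" --pt "0 0 10" --pt "0 0 15" --pt "0 0 20" --pt "0 0 10" --pt "0 0 0" --pt "0 0 0" --yaw '[0, 0, 0, 0, 0, 0, 0]'

```text
t: 6.35
ee_pos: [459.2, -368.3, 103.6]
orientation: [-0.001, 3.14, -0.002]
ft_force: [0.3, -0.2, -0.3]
width: 4.9
grasp_force: 0.0
```

Run:
```python
from h import *
T=tool(); o=ctrl.get_obs(); print(T[:3,3],o["width"],o["grasp_force"],o["ft_force"],o["moment"])
im=viewer.get_image("wrist"); save(im,"w2.png")
im=viewer.get_image("side"); save(im,"s2.png"); P=cloud(im); np.savez("pics/s2.npz",**im)
m=(abs(P[...,0]-465)<100)&(abs(P[...,1]+369)<75)&(P[...,2]>25)&(im["pixels"].sum(-1)<230)
q=P[m]; m2=(abs(q[:,1]+369)>45)|(q[:,2]<110); q=q[m2]
for x in range(380,570,15):
    z=q[(abs(q[:,0]-x)<7.5),2]; print(x,len(z),np.percentile(z,[5,50,95]).round() if len(z) else '')
cv2.imwrite("pics/s2c.png",cv2.resize(cv2.imread("pics/s2.png")[180:380,220:460],None,fx=2.5,fy=2.5))
```

```text
[ 459.15501899 -368.28437282  103.57225758] 4.913989224529014 0.0 [ 0.28242113 -0.18582371 -0.31631952] [0.04133583 0.00417592 0.04043661]
380 0 
395 2 [545. 545. 546.]
410 220 [413. 443. 472.]
425 1229 [228. 434. 469.]
440 811 [ 62. 256. 459.]
455 333 [ 32. 247. 255.]
470 312 [ 34. 247. 255.]
485 150 [ 31.  74. 255.]
500 0 
515 224 [27. 47. 63.]
530 99 [62. 75. 91.]
545 0 
560 0
```

View pics/s2c.png

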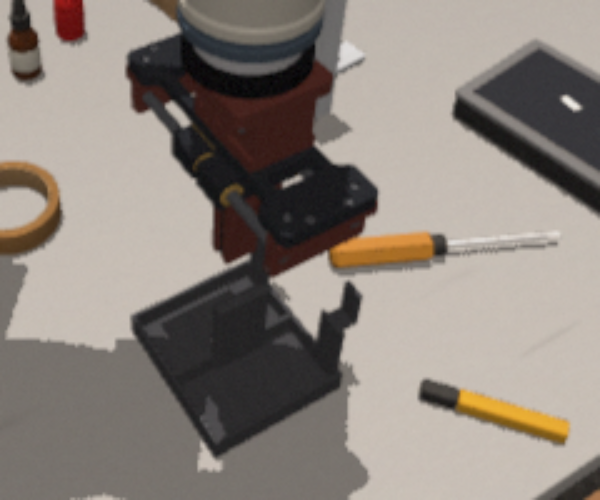

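The fingers close at about 80 mm/s, so I lifted before they had shut. The caddy is undisturbed, so I'm repeating the grasp.

Request:
play_rows --pt "0 0 0" --pt "0 0 0" --pt "0 0 0" --pt "0 0 0" --pt "0 0 -15" --pt "0 0 -15" --pt "0 0 -20" --pt "0 0 -10" --yaw '[0, 0, 0, 0, 0, 0, 0, 0]' --gripper 0.6

```text
t: 7.12
ee_pos: [457.9, -367.2, 40.9]
orientation: [0.001, -3.14, -0.002]
ft_force: [-0.8, 0.1, -0.5]
width: 35.0
grasp_force: 0.0
```

Request:
play_rows --pt "0 0 0" --pt "0 0 0" --pt "0 0 0" --pt "0 0 0" --pt "0 0 0" --pt "0 0 0" --pt "0 0 0" --pt "0 0 0" --yaw '[0, 0, 0, 0, 0, 0, 0, 0]' --gripper 1

```text
t: 7.78
ee_pos: [459.3, -368.4, 43.7]
orientation: [-0.001, 3.14, -0.002]
ft_force: [-0.3, 1.7, 5.8]
width: 8.6
grasp_force: 30.0
```

Request:
play_rows --pt "0 0 10" --pt "0 0 20" --pt "0 0 25" --pt "0 0 20" --pt "0 0 10" --pt "0 0 0" --pt "0 0 0" --pt "0 0 0" --yaw '[0, 0, 0, 0, 0, 0, 0, 0]'

```text
t: 8.45
ee_pos: [457.9, -367.2, 126.5]
orientation: [0.001, -3.14, -0.002]
ft_force: [-0.2, 0.5, -2.8]
width: 8.6
grasp_force: 30.0
```

```bash
cat >> h.py <<'E'
def caddytilt(im,T,show=False):
    "tilt of tray floor (deg, front-up positive) from the wrist depth, in tool-centred frame"
    P=wcloud(im,T); Q=(P-T[:3,3]); ry=T[:3,1]; rx=np.cross(ry,[0,0,1]); rx*=np.sign(rx[0])
    s=Q@rx; l=Q@ry; z=Q[...,2]
    m=(abs(l)>18)&(abs(l)<48)&(s>-85)&(s<60)&(z>-90)&(z<40)&(im["range_z"]>0)&(im["pixels"].max(-1)<90)
    s,l,z=s[m],l[m],z[m]; best=None; rng=np.random.default_rng(0)
    A=np.c_[s,l,np.ones(len(s))]
    for _ in range(300):
        i=rng.choice(len(s),3,False)
        try:c=np.linalg.solve(A[i],z[i])
        except Exception: continue
        n=(abs(A@c-z)<1.5).sum()
        if best is None or n>best[0]: best=(n,c)
    k=abs(A@best[1]-z)<2; c=np.linalg.lstsq(A[k],z[k],rcond=None)[0]
    th=-np.degrees(np.arctan(c[0])); d=abs(c[2])/np.hypot(1,c[0])
    print("n",k.sum(),"of",len(s),"tilt",round(th,1),"roll",np.degrees(np.arctan(c[1])).round(1),"floor->TCP normal dist",d.round(1),"s range",s[k].min().round(),s[k].max().round())
    return th
E
python3 - <<'E'
from h import *
T=tool(); o=ctrl.get_obs(); print(T[:3,3],o["width"],o["grasp_force"],o["ft_force"],o["moment"])
im=viewer.get_image("wrist"); save(im,"w2.png"); np.savez("pics/w2.npz",T0=T,**im)
caddytilt(im,T)
E
```

```text
[ 457.86894985 -367.22249468  126.52494804] 8.637753895034022 29.997433125972748 [-0.17139699  0.45933774 -2.82314576] [-0.00538071  0.0324394  -0.0562793 ]
n 7441 of 7836 tilt 1.1 roll -0.1 floor->TCP normal dist 39.9 s range -53.0 48.0
```

View pics/w2.png

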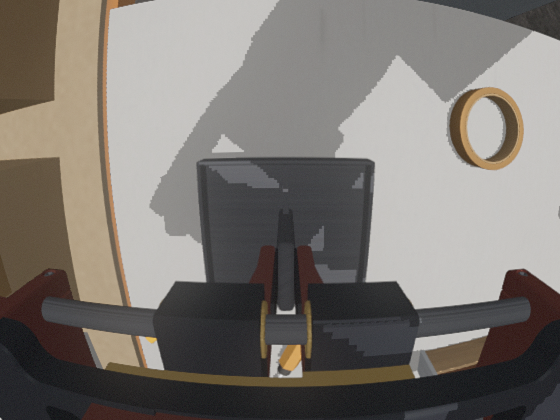

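```bash
cat > plan.py <<'E'
import numpy as np, heapq
from scipy.ndimage import distance_transform_edt as edt
# panel section, 0.5 mm px; x -120..60, z(rel mouth edge) -100..100
s=2; X0,Z0=-150,-160; W,H=210*s,300*s
occ=np.zeros((W,H),bool)
def box(a,b,c,d): occ[int((a-X0)*s):int((b-X0)*s),int((c-Z0)*s):int((d-Z0)*s)]=1
box(0,31,-135,55); 
occ[int((0-X0)*s):int((5.1-X0)*s),int((0-Z0)*s):int((26-Z0)*s)]=0
occ[int((5-X0)*s):int((26-X0)*s),int((-14-Z0)*s):int((42-Z0)*s)]=0
D=edt(~occ)/s
def seg(a,b,c,d):
    xs=np.arange(a,b+.1,1); zs=np.arange(c,d+.1,1)
    return np.r_[[(x,z) for x in xs for z in(c,d)],[(x,z) for x in(a,b) for z in zs]]
pts=np.r_[seg(-55,55,0,20),seg(51,55,0,64),seg(51,69,60,64),seg(65,69,60,93)]-np.array([67.2,93])
def rot(p,t): t=np.radians(t); return np.c_[p[:,0]*np.cos(t)+p[:,1]*np.sin(t),-p[:,0]*np.sin(t)+p[:,1]*np.cos(t)]
def clear(LX,LZ,t):
    q=rot(pts,t); i=((q[:,0]+LX-X0)*s).astype(int); j=((q[:,1]+LZ-Z0)*s).astype(int)
    ok=(i>=0)&(i<W)&(j>=0)&(j<H); return D[i[ok],j[ok]].min()
grip=lambda LX,LZ,t,g=(-4,63): rot(np.array([[g[0]-67.2,g[1]-93.]]),t)[0]+[LX,LZ]
if __name__=="__main__":
    import sys
    xs=np.arange(-30,24); zs=np.arange(-20,45); ts=np.arange(2,51,2)
    C=np.array([[[clear(x,z,t) for t in ts] for z in zs] for x in xs])
    for fixed in (30,34,38,42,46):
        k=(fixed-2)//2
        start=(0,10,k); goal=(int(11+30),int(34+20),0)
        dist={start:0};prev={};h=[(0,start)]
        while h:
            d,u=heapq.heappop(h)
            if u==goal: break
            if d>dist[u]: continue
            for m in [(a,b,c) for a in(-1,0,1) for b in(-1,0,1) for c in(-1,0)]:
                v=tuple(np.add(u,m))
                if v==u or not(0<=v[0]<len(xs) and 0<=v[1]<len(zs) and 0<=v[2]<len(ts)): continue
                if v[2]<k and xs[v[0]]<7: continue      # no turning until lips are behind the board
                c=C[v]
                if c<=0.4: continue
                n=d+(abs(m[0])+abs(m[1])+2*abs(m[2]))**.5*(0.2+8/c**2)
                if n<dist.get(v,1e9): dist[v]=n;prev[v]=u;heapq.heappush(h,(n,v))
        print("theta",fixed,goal in prev)
        if goal in prev:
            p=[goal]
            while p[-1] in prev: p.append(prev[p[-1]])
            p=p[::-1]; print(" min clear fixed",min(C[q] for q in p if q[2]==k),"later",min(C[q] for q in p if q[2]<k))
            if fixed in(38,42):
              for q in p[::3]+[p[-1]]:
                x,z,t=xs[q[0]],zs[q[1]],ts[q[2]]; print("  lip",x,z,"th",t,"clr",C[q].round(1),"grip",grip(x,z,t).round(1))
E
python3 plan.py
```

```text
theta 30 True
 min clear fixed 2.23606797749979 later 1.5
theta 34 True
 min clear fixed 3.1622776601683795 later 1.5
theta 38 True
 min clear fixed 3.905124837953327 later 1.5
  lip -30 -10 th 38 clr 29.0 grip [-104.6   10.2]
  lip -27 -7 th 38 clr 26.0 grip [-101.6   13.2]
  lip -24 -4 th 38 clr 23.0 grip [-98.6  16.2]
  lip -21 -1 th 38 clr 20.0 grip [-95.6  19.2]
  lip -18 2 th 38 clr 17.0 grip [-92.6  22.2]
  lip -15 5 th 38 clr 14.6 grip [-89.6  25.2]
  lip -12 8 th 38 clr 13.0 grip [-86.6  28.2]
  lip -9 11 th 38 clr 12.4 grip [-83.6  31.2]
  lip -6 14 th 38 clr 11.7 grip [-80.6  34.2]
  lip -3 16 th 38 clr 10.3 grip [-77.6  36.2]
  lip 0 17 th 38 clr 8.2 grip [-74.6  37.2]
  lip 3 18 th 38 clr 7.0 grip [-71.6  38.2]
  lip 6 19 th 38 clr 5.4 grip [-68.6  39.2]
  lip 9 22 th 38 clr 3.9 grip [-65.6  42.2]
  lip 12 25 th 38 clr 4.2 grip [-62.6  45.2]
  lip 14 28 th 38 clr 3.9 grip [-60.6  48.2]
  lip 17 31 th 38 clr 4.3 grip [-57.6  51.2]
  lip 19 34 th 32 clr 5.5 grip [-57.3  46.3]
  lip 18 36 th 26 clr 5.4 grip [-59.1  40.2]
  lip 18 36 th 20 clr 5.5 grip [-59.2  32.2]
  lip 16
[... 724 characters left out ...]
rip [-73.   41.3]
  lip 3 17 th 42 clr 7.6 grip [-70.   42.3]
  lip 6 18 th 42 clr 6.1 grip [-67.   43.3]
  lip 9 21 th 42 clr 4.7 grip [-64.   46.3]
  lip 12 24 th 42 clr 4.6 grip [-61.   49.3]
  lip 15 27 th 42 clr 4.9 grip [-58.   52.3]
  lip 18 30 th 42 clr 4.9 grip [-55.   55.3]
  lip 19 33 th 36 clr 5.3 grip [-56.2  50.6]
  lip 19 35 th 30 clr 5.5 grip [-57.7  44.6]
  lip 18 36 th 24 clr 5.5 grip [-59.2  37.6]
  lip 18 36 th 18 clr 5.4 grip [-59.   29.5]
  lip 15 37 th 12 clr 5.0 grip [-60.9  22.5]
  lip 12 37 th 6 clr 4.0 grip [-61.9  14.6]
  lip 11 34 th 2 clr 1.5 grip [-61.2   6.5]
  lip 11 34 th 2 clr 1.5 grip [-61.2   6.5]
theta 46 True
 min clear fixed 5.656854249492381 later 1.5
```

Request:
play_rows --pt "6 17 14" --pt "10 30 14" --pt "12 36 14" --pt "14 37 14" --pt "14 37 12" --pt "14 37 12" --pt "14 37 8" --pt "12 35 8" --yaw '[0.7, 0.8, 0.8, 0.8, 0.8, 0.8, 0.8, 0.7]'

```text
t: 9.17
ee_pos: [554.7, -100.0, 223.0]
orientation: [0.172, -3.135, -0.001]
ft_force: [0.2, -0.8, -3.2]
width: 8.1
grasp_force: 30.0
```

Request:
play_rows --pt "8 26 5" --pt "3 14 0" --pt "1 4 0" --pt "0 0 0" --pt "0 0 0" --pt "0 0 0" --yaw '[0, 0, 0, 0, 0, 0]'

```text
t: 9.67
ee_pos: [566.0, -59.3, 227.9]
orientation: [0.169, -3.136, 0.0]
ft_force: [-0.1, -0.3, -2.8]
width: 8.8
grasp_force: 30.0
```

Run:
```python
from h import *
T=tool(); o=ctrl.get_obs(); print(T[:3,3],T[:3,1],o["ft_force"])
im=viewer.get_image("wrist"); caddytilt(im,T)
P=wcloud(im,T).reshape(-1,3)[im["range_z"].ravel()>0]
top=P[(abs(P[:,2]-190)<6)&(P[:,0]>600)&(P[:,1]<120)&(P[:,1]>-220)]; print("panel top pts",len(top))
fc=P[(P[:,2]>20)&(P[:,2]<130)&(P[:,0]>600)&(P[:,0]<700)&(P[:,1]<120)&(P[:,1]>-220)]; print("face pts",len(fc), [fc[abs(fc[:,1]-y)<10][:,0].min().round(1) if (abs(fc[:,1]-y)<10).any() else None for y in range(-180,100,20)])
s=viewer.get_image("side"); np.savez("pics/s3.npz",**s); save(s,"s3.png")
Q=cloud(s).reshape(-1,3); q=Q[(abs(Q[:,2]-190)<3)&(Q[:,0]>600)&(Q[:,0]<720)&(Q[:,1]<120)&(Q[:,1]>-220)]
```

```text
[565.99888729 -59.32844582 227.90798437] [-1.07324721e-01  9.94224021e-01  2.01798278e-05] [-0.13373497 -0.30561888 -2.80275943]
n 6295 of 6488 tilt 1.0 roll -0.3 floor->TCP normal dist 39.8 s range -53.0 48.0
panel top pts 1733
face pts 2886 [np.float64(656.3), np.float64(655.6), np.float64(654.4), None, None, None, None, None, None, None, None, np.float64(634.0), np.float64(631.7), np.float64(626.7)]
```

Request:
play_rows --pt "10 1 0" --pt "8 1 0" --pt "5 0.5 0" --pt "5 0.5 0" --pt "5 0.5 0" --pt "4 0.5 0" --pt "4 0.5 0" --pt "4 0.5 0" --yaw '[0, 0, 0, 0, 0, 0, 0, 0]'

```text
t: 10.43
ee_pos: [611.1, -53.4, 229.3]
orientation: [0.171, -3.135, 0.0]
ft_force: [-7.6, -1.2, 9.3]
width: 7.3
grasp_force: 30.0
```

Request:
play_rows --pt "0 0 0" --pt "0 0 0" --yaw '[0, 0]'

```text
t: 10.6
ee_pos: [611.7, -53.3, 229.4]
orientation: [0.171, -3.136, 0.0]
ft_force: [-5.5, -1.2, 4.7]
width: 6.7
grasp_force: 30.0
```

Run:
```python
from h import *
T=tool(); o=ctrl.get_obs(); print(T[:3,3],T[:3,1],o["ft_force"],o["moment"])
im=viewer.get_image("wrist"); caddytilt(im,T)
```

```text
[611.73000509 -53.32207413 229.36808786] [-1.08711066e-01  9.94073358e-01 -2.49566454e-04] [-5.52432787 -1.17280668  4.69162459] [-0.09842071  0.97857898  0.03217968]
n 4698 of 6759 tilt 21.7 roll -0.6 floor->TCP normal dist 44.8 s range -76.0 25.0
```

Request:
play_rows --pt "3 0.3 0" --pt "3 0.3 0" --pt "3 0.3 0" --pt "3 0.3 0" --pt "2 0.2 0" --pt "0 0 0" --pt "0 0 0" --yaw '[0, 0, 0, 0, 0, 0, 0]'

```text
t: 11.23
ee_pos: [626.7, -51.9, 234.2]
orientation: [-0.171, 3.134, -0.001]
ft_force: [-13.0, 1.2, 29.7]
width: 7.1
grasp_force: 30.0
```

Run:
```python
from h import *
T=tool(); o=ctrl.get_obs(); print(T[:3,3],T[:3,1],o["ft_force"],o["moment"],o["width"])
im=viewer.get_image("wrist"); caddytilt(im,T); np.savez("pics/w4.npz",T0=T,**im)
s=viewer.get_image("side"); np.savez("pics/s4.npz",**s)
cv2.imwrite("pics/s4.png",cv2.resize(s["pixels"][80:280,200:440,::-1],None,fx=3,fy=3,interpolation=2))
```

```text
[626.6698715  -51.87500876 234.17527445] [-1.08600768e-01  9.94085069e-01 -8.65326235e-04] [-13.03935007   1.22485839  29.70933605] [0.12205741 2.81967252 0.01087612] 7.072567137728295
n 3462 of 6869 tilt 31.8 roll -0.6 floor->TCP normal dist 48.5 s range -85.0 7.0
```

View pics/s4.png

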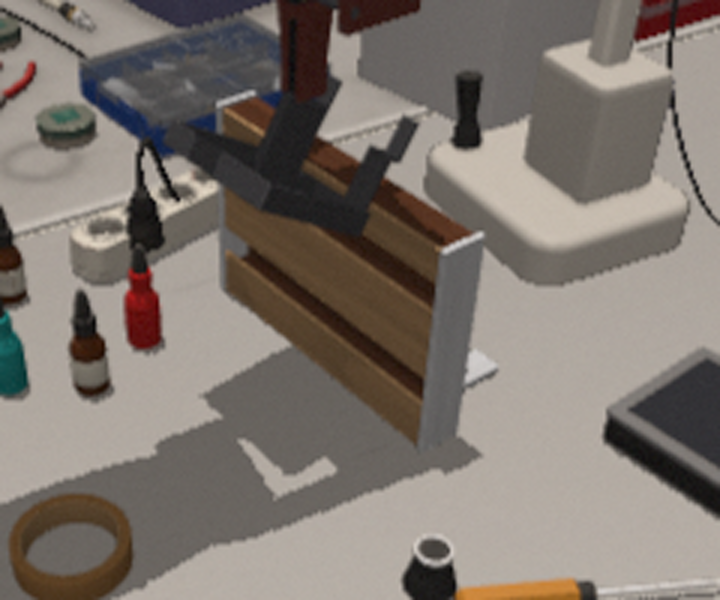

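The tip is working (32°), but friction at the panel's top corner now resists it (30 N). I'll raise while pushing, so that the friction helps.

Request:
play_rows --pt "0 0 5" --pt "2 0.2 4" --pt "4 0.4 3" --pt "4 0.4 3" --pt "4 0.4 3" --pt "4 0.4 2" --pt "0 0 0" --pt "0 0 0" --yaw '[0, 0, 0, 0, 0, 0, 0, 0]'

```text
t: 12.0
ee_pos: [644.0, -50.0, 248.6]
orientation: [0.171, -3.137, 0.0]
ft_force: [-1.3, 0.1, -1.0]
width: 4.8
grasp_force: 30.0
```

Run:
```python
from h import *
T=tool(); o=ctrl.get_obs(); print(T[:3,3],o["ft_force"],o["moment"],o["width"])
im=viewer.get_image("wrist"); caddytilt(im,T); np.savez("pics/w5.npz",T0=T,**im)
```

```text
[644.0128861  -49.99190843 248.59181595] [-1.26093944  0.05166431 -1.02984661] [-0.00998557  0.24719529 -0.01426567] 4.822499971656605
n 3090 of 6707 tilt -50.4 roll 0.0 floor->TCP normal dist 34.8 s range -8.0 33.0
```

Run:
```python
from h import *
s=viewer.get_image("side"); a=s["pixels"][80:280,200:440,::-1]; b=np.load("pics/w5.npz")["pixels"][100:400,130:430,::-1]
cv2.imwrite("pics/s5.png",np.hstack([cv2.resize(a,(480,400)),cv2.resize(b,(320,400))]))
```

```text
(no output)
```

View pics/s5.png

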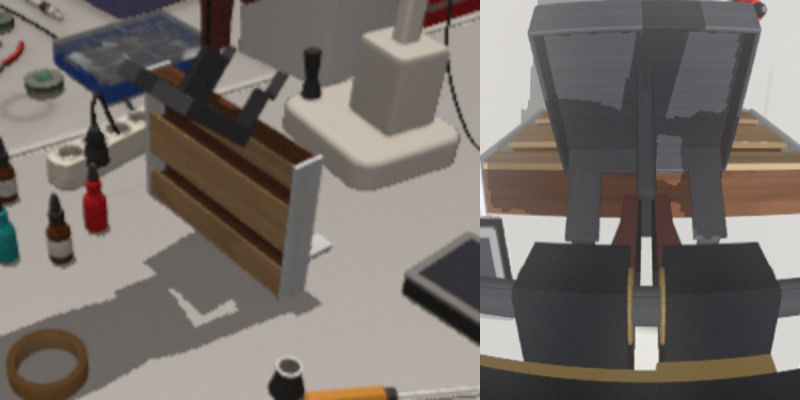

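```bash
cat > fit.py <<'E'
from h import *
from scipy.optimize import least_squares
from scipy.spatial import cKDTree
def seg(a,b,c,d):
    n=lambda p,q:np.arange(p,q+.1,1)
    return [(x,z) for x in n(a,b) for z in(c,d)]+[(x,z) for x in(a,b) for z in n(c,d)]
def fit(im,T,th0,xs0,zs0,verbose=True):
    """caddy pose in the tool's vertical plane: TCP->caddy origin (s,z) and tilt, by ICP of visible profile (floor, rim, plate)"""
    P=wcloud(im,T); Q=P-T[:3,3]; ry=T[:3,1]; rx=np.array([ry[1],-ry[0],0])
    S=Q@rx; L=Q@ry; Z=Q[...,2]; ok=(im["range_z"]>0)&(im["pixels"].max(-1)<110)&(S>-130)&(S<60)&(Z>-95)&(Z<60)
    fl=ok&(abs(L)>16)&(abs(L)<50); p1=np.c_[S[fl],Z[fl]]
    floor=np.array([(x,4) for x in np.arange(-51,51)]+[(-51.5,z) for z in np.arange(4,20)]+[(x,20) for x in(-55,-54,-53,-52)]+[(-55,z) for z in np.arange(0,20)])
    t=cKDTree(floor)
    def res(q):
        th=np.radians(q[0]); d=p1-q[1:]; x=d[:,0]*np.cos(th)-d[:,1]*np.sin(th); z=d[:,0]*np.sin(th)+d[:,1]*np.cos(th)
        return np.minimum(t.query(np.c_[x,z])[0],15)
    best=None
    for dt in(-8,0,8):
        r=least_squares(res,[th0+dt,xs0,zs0],loss="cauchy",f_scale=1.5,diff_step=1e-3,x_scale=[3,3,3])
        if best is None or r.cost<best.cost: best=r
    q=best.x; th=np.radians(q[0]); r=res(q)
    W=lambda x,z:np.array([q[1]+x*np.cos(th)+z*np.sin(th), q[2]-x*np.sin(th)+z*np.cos(th)])
    g=-W(0,0)+[0,19]; gc=np.array([g[0]*np.cos(th)-g[1]*np.sin(th), g[0]*np.sin(th)+g[1]*np.cos(th)])
    print("n",len(p1),"inl",(r<2).sum(),"tilt",q[0].round(1),"grip at caddy",gc.round(1),"lip rel TCP (s,z)",W(67.2,93).round(1),"backbottom",W(55,0).round(1))
    # plate check: points near l=0
    pl=ok&(abs(L)<4); d=np.c_[S[pl],Z[pl]]-q[1:]; x=d[:,0]*np.cos(th)-d[:,1]*np.sin(th); z=d[:,0]*np.sin(th)+d[:,1]*np.cos(th)
    k=(z>30)&(x<30)&(x>-30)
    if k.sum()>5: print(" plate z top",np.percentile(z[k],[50,95]).round(1),"front x",np.percentile(x[k],[2,50]).round(1))
    return q
E
python3 - <<'E'
from fit import *
for f,th,x,z in(("w2",1,4,-44),("w4",32,-28,-42),("w5",45,-45,-30)):
    d=dict(np.load(f"pics/{f}.npz")); fit(d,d["T0"],th,x,z)
E
```

```text
n 10268 inl 10243 tilt 1.0 grip at caddy [-3.5 62.8] lip rel TCP (s,z) [71.3 47.9] backbottom [ 57.4 -44.9]
 plate z top [74.4 75.7] front x [-18.3  -5.7]
n 15265 inl 11319 tilt 31.8 grip at caddy [ 4.8 68.5] lip rel TCP (s,z) [65.9  6.9] backbottom [  6.6 -65.7]
 plate z top [71.3 90.9] front x [-20.3 -17.2]
n 15848 inl 10814 tilt 39.2 grip at caddy [ 4.5 71.3] lip rel TCP (s,z) [62.3 -3.7] backbottom [ -5.9 -68.1]
 plate z top [66.3 92. ] front x [-25.4 -17.5]
```

Request:
play_rows --pt "-4 -0.4 1" --pt "-10 -1.1 2" --pt "-15 -1.6 0" --pt "-15 -1.6 0" --pt "-15 -1.6 0" --pt "-12 -1.3 -5" --pt "-7 -0.8 -10" --pt "-2 -0.2 -15" --yaw '[0, 0, 0, 0, 0, 0, 0, 0]'

```text
t: 12.77
ee_pos: [563.1, -58.9, 223.5]
orientation: [-0.17, 3.133, -0.001]
ft_force: [-0.3, 0.6, -0.0]
width: 0.4
grasp_force: 0.0
```

Request:
play_rows --pt "0 0 -20" --pt "0 0 -20" --pt "0 0 -15" --pt "0 0 -12" --pt "0 0 -9" --pt "0 0 -5" --pt "0 0 -2" --pt "0 0 0" --yaw '[0, 0, 0, 0, 0, 0, 0, 0]'

```text
t: 13.43
ee_pos: [563.8, -58.7, 138.8]
orientation: [-0.171, 3.137, -0.0]
ft_force: [-0.4, 0.9, -0.0]
width: 0.5
grasp_force: 0.0
```

```bash
cat >> fit.py <<'E'
def report(th,x,z,name):
    T=tool(); o=ctrl.get_obs(); print(T[:3,3].round(1),T[:3,1].round(4),o["ft_force"].round(1),o["width"].round(1),o["grasp_force"].round(1),"t",o["t"])
    im=viewer.get_image("wrist"); np.savez(f"pics/{name}.npz",T0=T,**im); q=fit(im,T,th,x,z)
    a=np.radians(q[0]); l=np.array([q[1]+67.2*np.cos(a)+93*np.sin(a), q[2]-67.2*np.sin(a)+93*np.cos(a)])
    s=(T[:2,3]-[646.3,-49])@[.9941,.1083]; L=np.array([s+l[0],T[2,3]+l[1]-135]); 
    import plan; print("lip in groove frame",L.round(1),"clear",plan.clear(*L,q[0]),"TCP s",s.round(1))
E
python3 -c "
from fit import *
report(39,-40,-25,'w6')"
```

```text
Traceback (most recent call last):
  File "fit.py", line 31, in report
    T=tool(); o=ctrl.get_obs(); print(T[:3,3].round(1),T[:3,1].round(4),o["ft_force"].round(1),o["width"].round(1),o["grasp_force"].round(1),"t",o["t"])
                                                                                               ^^^^^^^^^^^^^^^^
AttributeError: 'float' object has no attribute 'round'
```

```bash
sed -i 's/o\["width"\].round(1),o\["grasp_force"\].round(1)/round(o["width"],1),round(o["grasp_force"],1)/' fit.py
python3 - <<'E'
from h import *
s=viewer.get_image("side"); a=s["pixels"][60:320,160:440,::-1]; np.savez("pics/s6.npz",**s)
w=viewer.get_image("wrist"); np.savez("pics/w6.npz",T0=tool(),**w); t=viewer.get_image("top"); np.savez("pics/t6.npz",**t)
cv2.imwrite("pics/s6.png",np.hstack([cv2.resize(a,(450,420)),cv2.resize(t["pixels"][100:300,180:380,::-1],(340,340),interpolation=2)[:, :],][:1]+[np.vstack([cv2.resize(t["pixels"][110:290,180:380,::-1],(340,300)),cv2.resize(w["pixels"][:,:,::-1],(340,120))])]))
E
```

```text
(no output)
```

View pics/s6.png

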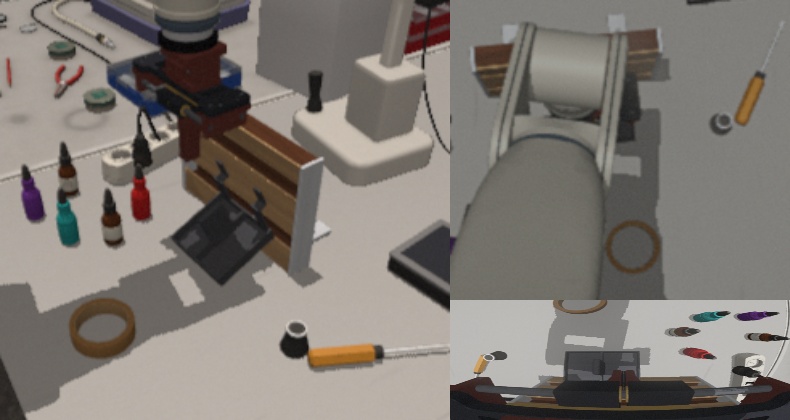

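```bash
cat > pose.py <<'E'
from h import *
from scipy.optimize import least_squares
from scipy.spatial import cKDTree
def model(st=2.0):
    B=[(-55,55,-61,61,0,4),(-55,-51.5,-61,61,0,20),(51.5,55,-61,61,0,20),(-55,55,-61,-57.5,0,20),(-55,55,57.5,61,0,20),(-55,55,-1.5,1.5,0,20),(-18,26,-5,5,4,75)]
    for y in(-44,44): B+=[(51,55,y-12,y+12,0,64),(51,69,y-8,y+8,60,64),(65,69,y-8,y+8,60,93)]
    out=[]
    for a,b,c,d,e,f in B:
        g=[np.linspace(p,q,max(2,int((q-p)/st)+1)) for p,q in((a,b),(c,d),(e,f))]
        G=np.stack(np.meshgrid(*g,indexing="ij"),-1).reshape(-1,3)
        m=np.isclose(G,[a,c,e]).any(1)|np.isclose(G,[b,d,f]).any(1); out.append(G[m])
    return np.vstack(out)
tree=cKDTree(model())
def fit3(P,guesses):
    if len(P)>2500: P=P[np.random.default_rng(0).choice(len(P),2500,False)]
    best=None
    def res(q): return np.minimum(tree.query(R.from_rotvec(q[3:]).inv().apply(P-q[:3]))[0],20)
    for (x,y,z,yaw,th) in guesses:
        rv=(R.from_euler("z",yaw,degrees=True)*R.from_euler("y",th,degrees=True)).as_rotvec()
        r=least_squares(res,np.r_[x,y,z,rv],loss="cauchy",f_scale=2,diff_step=1e-4,x_scale=[10,10,10,.15,.15,.15],max_nfev=80)
        if best is None or r.cost<best.cost: best=r
    q=best.x; Rm=R.from_rotvec(q[3:]); r=res(q)
    e=Rm.as_euler("ZYX",degrees=True)
    print("n",len(P),"inl2",(r<3).mean().round(2),"origin",q[:3].round(1),"yaw,pitch(front-up),roll",e.round(1))
    for nm,p in dict(lip=(67.2,0,93),grip=(4,0,60),platetop=(4,0,75),front=(-55,0,0),backbot=(55,0,0)).items(): print("  ",nm,(Rm.apply(p)+q[:3]).round(1))
    return q,Rm
E
python3 - <<'E'
from pose import *
s=dict(np.load("pics/s6.npz")); P=cloud(s); c=s["pixels"].astype(int); 
m=(s["range_z"]>0)&(P[...,0]>440)&(P[...,0]<665)&(P[...,1]>-190)&(P[...,1]<40)&(P[...,2]>6)&(P[...,2]<150)&(c.max(-1)<95)&(c.max(-1)-c.min(-1)<22)
q=P[m]; print(len(q),np.percentile(q,[2,50,98],0).round())
fit3(q,[(570,-90,60,6,t) for t in(-70,-45,-20,20,45)])
E
```

```text
2246 [[ 460. -156.    7.]
 [ 595.  -98.   38.]
 [ 648.   14.  117.]]
n 2246 inl2 0.93 origin [598.9 -92.2  22.4] yaw,pitch(front-up),roll [  6.7 -22.8  -0.4]
   lip [624.6 -88.5 134.2]
   grip [579.5 -94.   79.3]
   platetop [573.7 -94.6  93.1]
   front [548.5 -98.1   1.2]
   backbot [649.3 -86.2  43.7]
```

Request:
play_rows --pt "3 -10 4" --pt "3 -12 0" --pt "3 -10 0" --pt "1.5 -4.5 0" --pt "0 0 0" --pt "0 0 -10" --pt "0 0 -20" --pt "0 0 -20" --yaw '[0, 0, 0, 0, 0, 0, 0, 0]' --gripper 0.6

```text
t: 14.25
ee_pos: [574.4, -95.0, 92.0]
orientation: [-0.17, 3.136, -0.0]
ft_force: [0.2, -0.2, -0.6]
width: 35.0
grasp_force: 0.0
```

Request:
play_rows --pt "0 0 -20" --pt "0 0 -14" --pt "0 0 -9" --pt "0 0 -5" --pt "0 0 -1" --pt "0 0 0" --yaw '[0, 0, 0, 0, 0, 0]'

```text
t: 14.75
ee_pos: [574.2, -95.0, 43.6]
orientation: [0.171, -3.137, -0.0]
ft_force: [0.7, 0.2, 0.2]
width: 35.2
grasp_force: 0.0
```

Request:
play_rows --pt "0 0 0" --pt "0 0 0" --pt "0 0 0" --pt "0 0 0" --pt "0 0 0" --pt "0 0 0" --pt "0 0 0" --pt "0 0 0" --yaw '[0, 0, 0, 0, 0, 0, 0, 0]' --gripper 1

```text
t: 15.42
ee_pos: [574.2, -94.9, 44.2]
orientation: [-0.17, 3.137, 0.0]
ft_force: [-2.0, 2.1, 5.0]
width: 9.6
grasp_force: 30.0
```

```bash
python3 -c "
from fit import *
report(-23,5,-30,'w7')"
```

```text
[574.2 -94.9  44.2] [-1.082e-01  9.941e-01  2.000e-04] [-2.   2.1  5. ] 9.6 30.0 t 15.4167
n 7896 inl 7074 tilt -24.4 grip at caddy [15.7 48.2] lip rel TCP (s,z) [28.4 81.1] backbottom [55.7 -8.6]
 plate z top [74.7 75.9] front x [ 6.6 18.2]
lip in groove frame [-48.2  -9.7] clear 21.0 TCP s -76.6
```

Request:
play_rows --pt "0 0 3" --pt "-5 -0.5 3" --pt "-10 -1 0" --pt "-10 -1 0" --pt "-10 -1 0" --pt "-5 -0.5 0" --pt "0 0 -4" --pt "0 0 -3" --yaw '[0, 0, 0, 0, 0, 0, 0, 0]'

```text
t: 16.13
ee_pos: [535.1, -99.3, 43.3]
orientation: [-0.169, 3.134, -0.0]
ft_force: [3.3, 5.1, 17.9]
width: 10.1
grasp_force: 30.0
```

Request:
play_rows --pt "5.2 0.5 -2.5" --pt "5 0.5 -3" --pt "4.8 0.5 -3.4" --pt "3.6 0.4 -3" --pt "3.4 0.4 -3.2" --pt "0 0 -0.5" --pt "0 0 0" --pt "0 0 0" --yaw '[0, 0, 0, 0, 0, 0, 0, 0]'

```text
t: 16.8
ee_pos: [561.1, -96.5, 29.0]
orientation: [-0.17, 3.128, -0.001]
ft_force: [5.0, 6.0, 8.9]
width: 10.3
grasp_force: 30.0
```

```bash
python3 -c "
from fit import *
report(0,7,-30,'w8')
from pose import *
s=viewer.get_image('side'); P=cloud(s); c=s['pixels'].astype(int); np.savez('pics/s8.npz',**s)
m=(s['range_z']>0)&(P[...,0]>440)&(P[...,0]<645)&(P[...,1]>-190)&(P[...,1]<40)&(P[...,2]>6)&(P[...,2]<100)&(c.max(-1)<95)&(c.max(-1)-c.min(-1)<22)
fit3(P[m],[(560,-95,2,6,t) for t in(-20,0)])"
```

```text
[561.1 -96.5  29. ] [-0.1081  0.9941 -0.0012] [5.  6.  8.9] 10.3 30.0 t 16.8
n 8785 inl 8773 tilt -3.9 grip at caddy [-1.3 44.5] lip rel TCP (s,z) [65.  72.1] backbottom [ 59.2 -21.5]
 plate z top [74.5 75.7] front x [-18.3  -7. ]
lip in groove frame [-24.8 -33.9] clear 21.0 TCP s -89.8
n 1502 inl2 0.9 origin [560.6 -98.3   7.2] yaw,pitch(front-up),roll [ 5.9 -0.8 -0.2]
   lip [626.1 -91.1 101.1]
   grip [563.7 -97.7  67.2]
   platetop [563.5 -97.7  82.2]
   front [ 505.9 -104.     6.4]
   backbot [615.3 -92.6   7.9]
```

Request:
play_rows --pt "0 0 5" --pt "0 0 15" --pt "1 7 25" --pt "1 8 25" --pt "1 8 25" --pt "1 8 25" --pt "1 8 20" --pt "1 7 15" --yaw '[0, 0, 0, 0, 0, 0, 0, 0]'

```text
t: 17.57
ee_pos: [562.8, -50.5, 183.8]
orientation: [-0.171, 3.135, -0.001]
ft_force: [0.5, 0.6, -3.3]
width: 9.5
grasp_force: 30.0
```

Request:
play_rows --pt "1.5 5 10" --pt "0 0 6" --pt "0 0 2.5" --pt "0 0 0" --pt "0 0 0" --pt "0 0 0" --yaw '[0, 0, 0, 0, 0, 0]'

```text
t: 18.07
ee_pos: [562.9, -46.1, 199.4]
orientation: [0.17, -3.135, -0.0]
ft_force: [0.5, 0.2, -2.9]
width: 9.8
grasp_force: 30.0
```

```bash
python3 -c "
from fit import *
report(-4,5,-25,'w9')"
```

```text
[562.9 -46.1 199.4] [-1.081e-01  9.941e-01  4.000e-04] [ 0.5  0.2 -2.9] 9.8 30.0 t 18.0667
n 8190 inl 8174 tilt -3.4 grip at caddy [-1.6 44.6] lip rel TCP (s,z) [65.8 71.5] backbottom [ 59.2 -22.1]
 plate z top [74.5 75.7] front x [-18.4  -7. ]
lip in groove frame [-16.8 135.9] clear 23.5 TCP s -82.6
```

Request:
play_rows --pt "10 1.1 2" --pt "8 0.9 0" --pt "4 0.4 0" --pt "3 0.3 0" --pt "4.5 0.4 5" --pt "4.5 0.5 5" --pt "5 0.5 5" --pt "5.5 0.6 5" --yaw '[0, 0, 0, 0, 0, 0, 0, 0]'

```text
t: 18.78
ee_pos: [607.8, -41.0, 222.3]
orientation: [0.171, -3.135, -0.0]
ft_force: [-4.2, -0.5, -5.0]
width: 9.5
grasp_force: 30.0
```

```bash
python3 -c "
from fit import *
report(18,-12,-25,'w10')"
```

```text
[607.8 -41.  222.3] [-1.085e-01  9.941e-01  4.000e-04] [-4.2 -0.5 -5. ] 9.5 30.0 t 18.7833
n 8966 inl 8383 tilt 12.2 grip at caddy [ 8.  46.2] lip rel TCP (s,z) [67.7 52.3] backbottom [ 36.2 -36.1]
 plate z top [74.2 75.5] front x [-18.4 -11.7]
lip in groove frame [ 30.3 139.6] clear 0.7071067811865476 TCP s -37.4
```

Request:
play_rows --pt "-3 -0.3 2" --pt "-8 -0.9 0" --pt "-14 -1.5 0" --pt "-14 -1.5 0" --pt "-12 -1.3 0" --pt "-7 -0.8 -10" --pt "0 0 -20" --pt "0 0 -25" --yaw '[0, 0, 0, 0, 0, 0, 0, 0]'

```text
t: 19.5
ee_pos: [551.7, -47.7, 171.5]
orientation: [-0.17, 3.13, -0.002]
ft_force: [0.3, 0.3, -3.5]
width: 9.9
grasp_force: 30.0
```

Request:
play_rows --pt "0 0 -30" --pt "0 0 -30" --pt "0 0 -25" --pt "0 0 -20" --pt "0 0 -14" --pt "0 0 -8" --pt "0 0 -4" --pt "0 0 -1" --yaw '[0, 0, 0, 0, 0, 0, 0, 0]'

```text
t: 20.17
ee_pos: [550.4, -47.5, 37.7]
orientation: [-0.17, 3.136, -0.0]
ft_force: [-0.6, -0.4, -2.5]
width: 9.8
grasp_force: 30.0
```

Request:
play_rows --pt "-3 -0.3 -2" --pt "-3 -0.3 -3" --pt "-3 -0.3 -3" --pt "-2 -0.2 -2" --pt "0 0 -0.5" --pt "0 0 0" --yaw '[0, 0, 0, 0, 0, 0]'

```text
t: 20.67
ee_pos: [539.0, -48.9, 29.3]
orientation: [-0.171, 3.136, -0.001]
ft_force: [-7.1, -1.2, 13.4]
width: 9.9
grasp_force: 30.0
```

```bash
python3 -c "
from fit import *
report(2,-10,-27,'w11')"
```

```text
[539.  -48.9  29.3] [-1.086e-01  9.941e-01 -6.000e-04] [-7.1 -1.2 13.4] 9.9 30.0 t 20.6667
n 9588 inl 9575 tilt 4.5 grip at caddy [ 7.  44.7] lip rel TCP (s,z) [63.8 62.4] backbottom [ 44.3 -29.4]
 plate z top [74.4 75.6] front x [-18.3  -7.3]
lip in groove frame [-42.8 -43.3] clear 41.5 TCP s -106.6
```

Request:
play_rows --pt "0 0 0" --pt "0 0 0" --pt "0 0 0" --pt "0 0 0" --pt "-5 -0.5 -1" --pt "-8 -0.9 -2" --pt "-5 -0.5 -2" --pt "0 0 0" --yaw '[0, 0, 0, 0, 0, 0, 0, 0]' --gripper 0.7

```text
t: 21.38
ee_pos: [518.8, -50.4, 21.3]
orientation: [0.17, -3.134, -0.001]
ft_force: [0.2, -0.4, 0.1]
width: 26.5
grasp_force: 0.0
```

Request:
play_rows --pt "0 0 0" --pt "0 0 0" --yaw '[0, 0]'

```text
t: 21.55
ee_pos: [521.3, -50.5, 22.0]
orientation: [-0.17, 3.137, -0.0]
ft_force: [0.1, -1.0, 0.1]
width: 26.3
grasp_force: 0.0
```

```bash
python3 -c "
from fit import *
report(0,12,-22,'w12')"
```

```text
[521.3 -50.5  22. ] [-0.1084  0.9941 -0.    ] [ 0.1 -1.   0.1] 26.3 0.0 t 21.55
n 8575 inl 7948 tilt -0.1 grip at caddy [-7.2 41. ] lip rel TCP (s,z) [74.3 71.1] backbottom [ 62.2 -21.9]
 plate z top [74.1 75.6] front x [-18.3 -12.9]
lip in groove frame [-50.2 -41.9] clear 48.5 TCP s -124.5
```

Request:
play_rows --pt "-6 -0.6 0" --pt "0 0 0" --pt "0 0 0" --pt "0 0 0" --pt "0 0 0" --pt "0 0 0" --pt "0 0 0" --yaw '[0, 0, 0, 0, 0, 0, 0]' --gripper 0.89

```text
t: 22.18
ee_pos: [515.0, -51.1, 22.1]
orientation: [0.171, -3.137, 0.0]
ft_force: [-2.6, -1.9, 1.4]
width: 9.9
grasp_force: 11.0
```

Request:
play_rows --pt "0 0 0" --pt "0 0 0" --yaw '[0, 0]' --gripper 0.9

```text
t: 22.35
ee_pos: [514.9, -51.1, 22.1]
orientation: [0.171, -3.137, 0.0]
ft_force: [-2.3, -1.8, 2.7]
width: 9.9
grasp_force: 30.0
```

Request:
play_rows --pt "0 0 0" --pt "0 0 0" --yaw '[0, 0]' --gripper 0.92

```text
t: 22.52
ee_pos: [514.9, -51.1, 22.1]
orientation: [0.171, -3.137, 0.0]
ft_force: [-3.7, -1.5, 2.5]
width: 9.6
grasp_force: 30.0
```

Request:
play_rows --pt "0 0 0" --pt "0 0 0" --pt "0 0 0" --pt "0 0 4" --pt "0 0 8" --pt "0 0 10" --pt "0 0 8" --pt "0 0 0" --yaw '[0, 0, 0, 0, 0, 0, 0, 0]' --gripper 0.89

```text
t: 23.18
ee_pos: [516.8, -51.1, 54.2]
orientation: [-0.171, 3.133, -0.001]
ft_force: [-0.4, 0.1, -3.1]
width: 9.9
grasp_force: 11.1
```

```bash
python3 -c "
from fit import *
report(5,10,-22,'w13')"
```

```text
[516.8 -51.1  54.2] [-1.086e-01  9.941e-01 -8.000e-04] [-0.4  0.1 -3.1] 9.9 11.1 t 23.1833
n 8124 inl 7973 tilt -0.1 grip at caddy [-10.4  41.1] lip rel TCP (s,z) [77.4 71.1] backbottom [ 65.5 -21.9]
 plate z top [73.8 75.6] front x [-15.2 -12.9]
lip in groove frame [-51.5  -9.6] clear 50.0 TCP s -128.9
```

Request:
play_rows --pt "0 0 0" --pt "0 0 0" --pt "0 0 0" --pt "0 0 0" --yaw '[0, 0, 0, 0]' --gripper 0.888

```text
t: 23.57
ee_pos: [514.8, -51.0, 51.7]
orientation: [0.17, -3.136, -0.0]
ft_force: [-0.2, 0.3, -2.9]
width: 9.8
grasp_force: 5.4
```

```bash
python3 -c "
from fit import *
report(15,3,-22,'w14')"
```

```text
[514.8 -51.   51.7] [-1.084e-01  9.941e-01  2.000e-04] [-0.2  0.3 -2.9] 9.8 5.4 t 23.5667
n 8175 inl 7959 tilt 0.2 grip at caddy [-10.6  41.1] lip rel TCP (s,z) [77.9 70.7] backbottom [ 65.5 -22.3]
 plate z top [73.9 75.6] front x [-15.4 -12.9]
lip in groove frame [-53.  -12.6] clear 51.5 TCP s -130.9
```

Request:
play_rows --pt "0 0 0" --pt "0 0 0" --pt "0 0 0" --pt "0 0 0" --yaw '[0, 0, 0, 0]' --gripper 0.8873

```text
t: 23.95
ee_pos: [515.0, -51.0, 52.0]
orientation: [0.171, -3.137, -0.0]
ft_force: [-0.4, -0.8, -3.0]
width: 9.9
grasp_force: 3.3
```

```bash
python3 -c "
from fit import *
report(15,3,-22,'w14')"
```

```text
[515. -51.  52.] [-1.085e-01  9.941e-01  1.000e-04] [-0.4 -0.8 -3. ] 9.9 3.3 t 23.95
n 11935 inl 11206 tilt 23.3 grip at caddy [-5.2 44.7] lip rel TCP (s,z) [85.6 34.7] backbottom [ 37.6 -45.8]
 plate z top [65.1 75.2] front x [-18.8 -17.4]
lip in groove frame [-45.2 -48.3] clear 44.0 TCP s -130.7
```

Request:
play_rows --pt "0 0 0" --pt "0 0 0" --yaw '[0, 0]'

```text
t: 24.17
ee_pos: [515.2, -51.0, 52.1]
orientation: [-0.171, 3.137, -0.0]
ft_force: [0.3, 0.3, -1.7]
width: 10.0
grasp_force: 3.3
```

Request:
play_rows --pt "0 0 0" --pt "0 0 0" --yaw '[0, 0]' --gripper 0.9

```text
t: 24.33
ee_pos: [515.2, -51.0, 52.1]
orientation: [-0.171, 3.137, -0.0]
ft_force: [0.6, -0.6, -2.2]
width: 9.9
grasp_force: 30.0
```

```bash
python3 -c "
from fit import *
report(25,-5,-27,'w15')"
```

```text
[515.2 -51.   52.1] [-0.1084  0.9941 -0.    ] [ 0.6 -0.6 -2.2] 9.9 30.0 t 24.3333
n 11912 inl 11181 tilt 23.3 grip at caddy [-5.2 44.7] lip rel TCP (s,z) [85.6 34.8] backbottom [ 37.6 -45.8]
 plate z top [64.9 75.2] front x [-18.7 -17.3]
lip in groove frame [-45.  -48.2] clear 43.5 TCP s -130.6
```

Request:
play_rows --pt "0 0 5" --pt "0 0 15" --pt "3 0.3 25" --pt "3 0.3 25" --pt "3 0.3 25" --pt "3 0.3 25" --pt "4 0.4 25" --pt "8 0.9 15" --yaw '[0, 0, 0, 0, 0, 0, 0, 0]' --gripper 1

```text
t: 25.05
ee_pos: [539.6, -48.6, 215.2]
orientation: [-0.17, 3.134, -0.001]
ft_force: [-0.0, 1.0, -3.4]
width: 9.6
grasp_force: 30.0
```

Request:
play_rows --pt "12 1.3 7" --pt "14 1.5 3" --pt "12 1.3 0" --pt "8 0.9 0" --pt "4 0.4 0" --pt "0 0 0" --pt "0 0 0" --yaw '[0, 0, 0, 0, 0, 0, 0]'

```text
t: 25.63
ee_pos: [588.4, -43.1, 221.6]
orientation: [0.171, -3.136, -0.0]
ft_force: [-1.1, 0.0, -3.0]
width: 9.6
grasp_force: 30.0
```

```bash
python3 -c "
from fit import *
report(23,-10,-27,'w16')"
```

```text
[588.4 -43.1 221.6] [-1.086e-01  9.941e-01  2.000e-04] [-1.1  0.  -3. ] 9.6 30.0 t 25.6333
n 12381 inl 11717 tilt 23.3 grip at caddy [-5.2 44.7] lip rel TCP (s,z) [85.6 34.7] backbottom [ 37.6 -45.9]
 plate z top [65.1 75.1] front x [-18.7 -17.3]
lip in groove frame [ 28.7 121.3] clear 12.298373876248844 TCP s -56.9
```

Request:
play_rows --pt "9 1 0" --pt "5 0.5 0" --pt "4 0.4 2" --pt "4 0.4 3" --pt "4 0.4 3" --pt "4 0.4 3" --pt "4 0.4 3" --pt "0 0 0" --yaw '[0, 0, 0, 0, 0, 0, 0, 0]'

```text
t: 26.35
ee_pos: [624.0, -39.5, 236.7]
orientation: [-0.171, 3.136, -0.0]
ft_force: [-4.1, 0.2, -0.8]
width: 10.1
grasp_force: 30.0
```

```bash
python3 -c "
from fit import *
report(35,-20,-27,'w17')"
```

```text
[624.  -39.5 236.7] [-1.085e-01  9.941e-01 -1.000e-04] [-4.1  0.2 -0.8] 10.1 30.0 t 26.35
n 14273 inl 11797 tilt 34.3 grip at caddy [ 0.9 48.1] lip rel TCP (s,z) [80.1 18.8] backbottom [ 17.6 -51.2]
 plate z top [63.2 75.1] front x [-18.8 -17.3]
lip in groove frame [ 59.  120.4] clear 0.7071067811865476 TCP s -21.1
```

Request:
play_rows --pt "4 0.4 0.5" --pt "4 0.4 0" --pt "4 0.4 0" --pt "2 0.2 0" --pt "0 0 0" --yaw '[0, 0, 0, 0, 0]'

```text
t: 26.82
ee_pos: [638.3, -38.1, 238.2]
orientation: [-0.171, 3.134, -0.0]
ft_force: [-4.1, 0.6, 5.6]
width: 10.0
grasp_force: 30.0
```

```bash
python3 -c "
from fit import *
report(41,-25,-27,'w18')"
```

```text
[638.3 -38.1 238.2] [-1.086e-01  9.941e-01 -2.000e-04] [-4.1  0.6  5.6] 10.0 30.0 t 26.8167
n 14884 inl 8076 tilt 42.0 grip at caddy [-11.6  51.1] lip rel TCP (s,z) [86.6 -2.6] backbottom [ 15.4 -63.6]
 plate z top [74.7 75.3] front x [-29.4 -14.2]
lip in groove frame [ 79.9 100.7] clear 0.0 TCP s -6.7
```

```bash
cat >> fit.py <<'E'
import pose
def report3(th,name,gc=(0,48),new=True):
    if new:
        T=tool(); o=ctrl.get_obs(); print(T[:3,3].round(1),o["ft_force"].round(1),round(o["width"],1),round(o["grasp_force"],1),"t",o["t"])
        im=viewer.get_image("wrist"); np.savez(f"pics/{name}.npz",T0=T,**im)
    else: im=dict(np.load(f"pics/{name}.npz")); T=im["T0"]
    P=wcloud(im,T); Q=P-T[:3,3]; ry=T[:3,1]; rx=np.array([ry[1],-ry[0],0]); S=Q@rx; L=Q@ry; Z=Q[...,2]; c=im["pixels"].astype(int)
    m=(im["range_z"]>0)&(c.max(-1)<120)&(c.max(-1)-c.min(-1)<25)&(S>-120)&(S<100)&(abs(L)<68)&(Z>-80)&(Z<38)&~((abs(L)<24)&(abs(S)<16))
    m&=~((abs(L)<30)&(S>14))
    p=np.c_[S,L,Z].reshape(*S.shape,3)[m]
    out=[]
    g=[]
    for t in(th-6,th,th+6):
        a=np.radians(t); g.append((-(gc[0]*np.cos(a)+gc[1]*np.sin(a)),0,19-(-gc[0]*np.sin(a)+gc[1]*np.cos(a)),0,t))
    q,Rm=pose.fit3(p,g)
    l=Rm.apply([67.2,0,93])+q[:3]; s=(T[:2,3]-[646.3,-49])@[.9941,.1083]
    e=Rm.as_euler("ZYX",degrees=True)
    print(" grip at caddy",Rm.inv().apply(np.array([0,0,19])-q[:3]).round(1),"TCP s",s.round(1),"lip groove",(s+l[0]).round(1),(T[2,3]+l[2]-135).round(1))
    import plan; print(" clear",plan.clear(s+l[0],T[2,3]+l[2]-135,e[1]))
E
python3 -c "
from fit import *
for n,t in(('w16',23),('w17',34),('w18',42)): report3(t,n,new=False)"
```

```text
n 2500 inl2 0.09 origin [ -6.9   8.5 -25.5] yaw,pitch(front-up),roll [17.8  0.3 17.3]
   lip [65.9  2.9 62.9]
   grip [ 2.6 -7.2 31.7]
   platetop [  4.1 -11.4  46.1]
   front [-59.3  -8.4 -25.3]
   backbot [ 45.4  25.3 -25.8]
 grip at caddy [ 3.8  3.5 45.6] TCP s -56.9 lip groove 9.1 149.6
 clear 4.47213595499958
n 2500 inl2 0.12 origin [-21.5 -16.4 -23.9] yaw,pitch(front-up),roll [ 15.3  27.9 -25.7]
   lip [63.  48.4 18.8]
   grip [-0.5 16.3 22. ]
   platetop [ 3.8 24.2 34. ]
   front [-68.4 -29.2   1.9]
   backbot [ 25.4  -3.6 -49.6]
 grip at caddy [  2.1 -12.3  49.1] TCP s -21.1 lip groove 41.9 120.4
 clear 6.020797289396148
n 2500 inl2 0.12 origin [-26.8 -19.2 -23.6] yaw,pitch(front-up),roll [ 13.5  34.6 -26.1]
   lip [63.6 44.6  6.9]
   grip [ 0.  14.4 18.5]
   platetop [ 5.9 22.6 29.5]
   front [-70.8 -29.7   7.6]
   backbot [ 17.3  -8.6 -54.9]
 grip at caddy [  0.9 -11.9  52.5] TCP s -6.7 lip groove 56.9 110.2
 clear 0.0
```

```bash
sed -i 's/p=np.c_\[S,L,Z\].reshape(\*S.shape,3)\[m\]/p=np.stack([S,L,Z],-1)[m]/' fit.py; python3 -c "
from fit import *
for n,t in(('w16',23),('w17',34),('w18',42)): report3(t,n,new=False)"
```

```text
n 2500 inl2 0.99 origin [-14.6  -0.3 -19.1] yaw,pitch(front-up),roll [ 0.3 23.4  0.1]
   lip [84.  -0.  39.5]
   grip [12.9 -0.3 34.4]
   platetop [18.8 -0.3 48.1]
   front [-65.1  -0.5   2.8]
   backbot [ 35.8  -0.1 -40.9]
 grip at caddy [-1.7  0.3 40.8] TCP s -56.9 lip groove 27.1 126.2
 clear 15.88238017426859
n 2500 inl2 1.0 origin [-27.9  -0.3 -20.2] yaw,pitch(front-up),roll [-0.1 34.5 -0.1]
   lip [80.1 -0.2 18.4]
   grip [ 9.4 -0.2 27. ]
   platetop [17.9 -0.2 39.3]
   front [-73.3  -0.2  10.9]
   backbot [ 17.4  -0.3 -51.4]
 grip at caddy [ 0.8  0.2 48.1] TCP s -21.1 lip groove 59.0 120.0
 clear 0.7071067811865476
n 2500 inl2 0.99 origin [-35.5   0.2 -12.5] yaw,pitch(front-up),roll [ 0.1 42.3  0.1]
   lip [76.8  0.3 11. ]
   grip [ 7.8  0.2 29.2]
   platetop [17.9  0.2 40.3]
   front [-76.2   0.1  24.5]
   backbot [  5.2   0.3 -49.5]
 grip at caddy [ 5.1 -0.2 47.2] TCP s -6.7 lip groove 70.0 114.3
 clear 0.7071067811865476
```

Request:
play_rows --pt "-3 -0.3 2" --pt "-8 -0.9 2" --pt "-14 -1.5 0" --pt "-16 -1.7 0" --pt "-16 -1.7 0" --pt "-14 -1.5 0" --pt "-11 -1.2 -3" --pt "-7.5 -1 -8" --yaw '[0, 0, 0, 0, 0, 0, 0, 0]'

```text
t: 27.53
ee_pos: [547.5, -48.2, 230.6]
orientation: [-0.17, 3.134, -0.001]
ft_force: [0.2, -0.1, -2.3]
width: 9.5
grasp_force: 30.0
```

Request:
play_rows --pt "0 0 -16" --pt "0 0 -20" --pt "0 0 -20" --pt "0 0 -18" --pt "0 0 -12" --pt "0 0 -7" --pt "0 0 -2" --pt "0 0 0" --yaw '[0, 0, 0, 0, 0, 0, 0, 0]'

```text
t: 28.2
ee_pos: [547.8, -48.0, 134.4]
orientation: [0.171, -3.137, -0.0]
ft_force: [0.1, -0.1, -3.3]
width: 9.7
grasp_force: 30.0
```

Request:
play_rows --pt "0 0 0" --pt "0 0 0" --yaw '[0, 0]'

```text
t: 28.37
ee_pos: [548.5, -48.1, 135.5]
orientation: [-0.17, 3.135, -0.001]
ft_force: [-0.9, 0.5, -2.3]
width: 10.2
grasp_force: 30.0
```

```bash
python3 -c "
from fit import *
report3(42,'w19',gc=(5,47))"
```

```text
[548.5 -48.1 135.5] [-0.9  0.5 -2.3] 10.2 30.0 t 28.3667
n 2500 inl2 1.0 origin [-35.2  -0.3 -12.8] yaw,pitch(front-up),roll [-0.2 41.8 -0.2]
   lip [76.9 -0.3 11.7]
   grip [ 7.8 -0.3 29.3]
   platetop [17.8 -0.2 40.4]
   front [-76.1  -0.2  23.9]
   backbot [  5.8  -0.5 -49.5]
 grip at caddy [ 5.   0.3 47.1] TCP s -97.1 lip groove -20.2 12.3
 clear 22.20923231451281
```

Request:
play_rows --pt "7 0.8 1.5" --pt "7 0.8 1.5" --pt "6 0.7 1.5" --pt "4 0.4 1" --pt "2 0.2 0" --pt "0 0 0" --pt "0 0 0" --yaw '[0, 0, 0, 0, 0, 0, 0]'

```text
t: 29.0
ee_pos: [573.5, -45.1, 139.9]
orientation: [0.171, -3.136, -0.0]
ft_force: [-0.2, -0.9, -3.1]
width: 9.9
grasp_force: 30.0
```

Request:
play_rows --pt "1.5 0.2 1.5" --pt "2 0.2 2" --pt "2 0.2 2" --pt "2 0.2 2" --pt "1.5 0.2 1.5" --pt "0 0 0" --pt "0 0 0" --yaw '[0, 0, 0, 0, 0, 0, 0]'

```text
t: 29.58
ee_pos: [582.8, -44.1, 149.2]
orientation: [-0.171, 3.137, -0.0]
ft_force: [1.0, -0.6, -2.5]
width: 10.3
grasp_force: 30.0
```

```bash
python3 -c "
from fit import *
report3(42,'w20',gc=(5,47))"
```

```text
[582.8 -44.1 149.2] [ 1.  -0.6 -2.5] 10.3 30.0 t 29.5833
n 2500 inl2 1.0 origin [-35.2  -0.3 -12.7] yaw,pitch(front-up),roll [ 0.1 42.   0. ]
   lip [77.  -0.1 11.4]
   grip [ 8.  -0.2 29.2]
   platetop [18.  -0.2 40.3]
   front [-76.   -0.3  24.1]
   backbot [  5.7  -0.2 -49.5]
 grip at caddy [ 4.9  0.2 47.1] TCP s -62.6 lip groove 14.4 25.6
 clear 5.0
```

```bash
python3 -c "
import plan,numpy as np
for x,z,t in [(14.4,25.6,42),(17.5,29.5,42),(19,33,36),(19,35,30),(18,36,24),(18,36,18),(15,37,12),(12,36,6),(11,33.5,3)]:
    print(x,z,t,plan.clear(x,z,t),(plan.grip(x,z,t,(4.9,47.1))-[0,19-135]).round(1))"
```

```text
14.4 25.6 42 5.0 [-62.6 149.2]
17.5 29.5 42 5.0 [-59.5 153.1]
19 33 36 5.315072906367325 [-58.4 148.5]
19 35 30 5.5 [-57.9 142.4]
18 36 24 5.5 [-57.6 135.4]
18 36 18 5.385164807134504 [-55.4 127.6]
15 37 12 5.0 [-55.5 121.1]
12 36 6 3.8078865529319543 [-54.8 112.9]
11 33.5 3 1.0 [-53.6 106.9]
```

Request:
play_rows --pt "1.5 0.2 2" --pt "1.5 0.2 2" --pt "0 0 0" --pt "0 0 0" --yaw '[0, 0, 0, 0]'

```text
t: 29.97
ee_pos: [585.9, -43.7, 153.3]
orientation: [-0.171, 3.136, -0.0]
ft_force: [0.0, -0.9, -2.6]
width: 9.9
grasp_force: 30.0
```

Request:
play_rows --pt "0 0 0" --pt "0 0 0" --yaw '[0, 0]' --gripper 0.888

```text
t: 30.13
ee_pos: [585.5, -43.7, 153.0]
orientation: [0.171, -3.137, -0.0]
ft_force: [0.5, 0.6, -3.8]
width: 10.4
grasp_force: 5.8
```

Request:
play_rows --pt "0 0 0" --yaw '[0]' --gripper 0.8873

```text
t: 30.22
ee_pos: [585.5, -43.7, 153.0]
orientation: [0.171, -3.137, -0.0]
ft_force: [-0.2, -1.2, -2.3]
width: 9.7
grasp_force: 3.4
```

```bash
python3 -c "
from fit import *
report3(38,'w21',gc=(5,47))"
```

```text
[585.5 -43.7 153. ] [-0.2 -1.2 -2.3] 9.7 3.4 t 30.2167
n 2500 inl2 1.0 origin [-33.7   0.2 -13.8] yaw,pitch(front-up),roll [ 0.2 40.5  0.1]
   lip [77.8  0.4 13.3]
   grip [ 8.3  0.2 29.3]
   platetop [18.   0.2 40.7]
   front [-75.6   0.   22. ]
   backbot [  8.1   0.3 -49.5]
 grip at caddy [ 4.4 -0.2 46.8] TCP s -59.9 lip groove 17.9 31.3
 clear 4.301162633521313
```

Request:
play_rows --pt "1 0.1 -2" --pt "0.5 0 -2.5" --pt "0.5 0 -3" --pt "0 0 -3" --pt "0 0 -3.5" --pt "0 0 -3.5" --pt "0 0 0" --yaw '[0, 0, 0, 0, 0, 0, 0]'

```text
t: 30.85
ee_pos: [587.1, -43.6, 134.6]
orientation: [0.171, -3.135, -0.0]
ft_force: [-0.3, -0.5, -2.6]
width: 10.0
grasp_force: 3.3
```

```bash
python3 -c "
from fit import *
report3(25,'w22',gc=(5,47))"
```

```text
[587.1 -43.6 134.6] [-0.3 -0.5 -2.6] 10.0 3.3 t 30.85
n 2500 inl2 1.0 origin [-18.7  -0.5 -22. ] yaw,pitch(front-up),roll [-0.  25.5 -0. ]
   lip [82.  -0.5 33.1]
   grip [10.7 -0.5 30.5]
   platetop [17.2 -0.5 44. ]
   front [-68.4  -0.4   1.7]
   backbot [ 31.   -0.5 -45.6]
 grip at caddy [-0.7  0.5 45. ] TCP s -58.3 lip groove 23.7 32.6
 clear 1.0
```

Request:
play_rows --pt "-2 -0.2 0" --pt "0 0 -2" --pt "0 0 -3" --pt "0 0 -3" --pt "0 0 -3" --pt "0 0 0" --pt "0 0 0" --yaw '[0, 0, 0, 0, 0, 0, 0]'

```text
t: 31.48
ee_pos: [585.5, -43.8, 124.2]
orientation: [0.171, -3.136, -0.0]
ft_force: [-0.3, -1.0, -3.4]
width: 10.1
grasp_force: 3.3
```

```bash
python3 -c "
from fit import *
report3(20,'w23',gc=(0,45))"
```

```text
[585.5 -43.8 124.2] [-0.3 -1.  -3.4] 10.1 3.3 t 31.4833
n 2500 inl2 0.99 origin [-14.2  -0.3 -27.4] yaw,pitch(front-up),roll [ 0.1 17.2 -0. ]
   lip [77.5 -0.2 41.6]
   grip [ 7.4 -0.3 28.7]
   platetop [11.8 -0.3 43.1]
   front [-66.7  -0.4 -11.1]
   backbot [ 38.3  -0.2 -43.7]
 grip at caddy [-0.2  0.3 48.5] TCP s -59.9 lip groove 17.6 30.8
 clear 0.5
```

Request:
play_rows --pt "0 0 -3" --pt "0.5 0 -3" --pt "0 0 -3" --pt "0 0 -3" --pt "0 0 -3" --pt "0 0 -2" --pt "0 0 0" --pt "0 0 0" --yaw '[0, 0, 0, 0, 0, 0, 0, 0]'

```text
t: 32.2
ee_pos: [586.1, -43.7, 107.4]
orientation: [0.171, -3.137, -0.0]
ft_force: [-1.8, -0.2, -2.5]
width: 9.9
grasp_force: 3.4
```

```bash
python3 -c "
from fit import *
report3(4,'w24',gc=(0,48))"
```

```text
[586.1 -43.7 107.4] [-1.8 -0.2 -2.5] 9.9 3.4 t 32.2
n 2500 inl2 0.99 origin [  2.3  -0.3 -30. ] yaw,pitch(front-up),roll [ 0.   0.8 -0. ]
   lip [70.8 -0.2 62.1]
   grip [ 7.1 -0.3 30. ]
   platetop [ 7.3 -0.3 45. ]
   front [-52.7  -0.3 -29.2]
   backbot [ 57.3  -0.3 -30.7]
 grip at caddy [-3.   0.3 48.9] TCP s -59.3 lip groove 11.5 34.4
 clear 1.5
```

Request:
play_rows --pt "0 0 0" --pt "0 0 0" --pt "0 0 0" --pt "0 0 0" --pt "0 0 0" --yaw '[0, 0, 0, 0, 0]' --gripper 0.6

```text
t: 32.67
ee_pos: [586.6, -43.9, 107.9]
orientation: [-0.171, 3.136, -0.0]
ft_force: [-0.5, -0.1, 0.0]
width: 34.7
grasp_force: 0.0
```

```bash
python3 -c "
from fit import *
report3(-2,'w25',gc=(0,48))"
```

```text
[586.6 -43.9 107.9] [-0.5 -0.1  0. ] 34.7 0.0 t 32.6667
n 2500 inl2 0.99 origin [  2.9   0.1 -32.3] yaw,pitch(front-up),roll [ 0.3 -3.2 -0. ]
   lip [64.8  0.5 64.4]
   grip [ 3.5  0.1 27.9]
   platetop [ 2.7  0.1 42.8]
   front [-52.   -0.2 -35.4]
   backbot [ 57.9   0.4 -29.2]
 grip at caddy [-0.  -0.1 51.4] TCP s -58.7 lip groove 6.0 37.3
 clear 0.0
```

Request:
play_rows --pt "0 0 10" --pt "0 0 20" --pt "0 0 30" --pt "0 0 30" --pt "-8 4 15" --pt "-20 10 0" --pt "-25 13 0" --pt "-25 13 0" --yaw '[0, 0, 0, 0, 0, 0, 0, 0]'

```text
t: 33.38
ee_pos: [507.7, -3.6, 213.7]
orientation: [-0.17, 3.135, -0.0]
ft_force: [0.0, 0.8, -0.0]
width: 35.4
grasp_force: 0.0
```

Request:
play_rows --pt "-22 10 0" --pt "-16 6 0" --pt "-8 3 0" --pt "-2 1 0" --pt "0 0 0" --pt "0 0 0" --pt "0 0 0" --pt "0 0 0" --yaw '[0, 0, 0, 0, 0, 0, 0, 0]' --gripper 0.43

```text
t: 34.05
ee_pos: [460.9, 15.9, 212.5]
orientation: [-0.17, 3.137, -0.0]
ft_force: [-0.3, -0.3, 0.1]
width: 50.1
grasp_force: 0.0
```

```bash
cat > bot.py <<'E'
from h import *
def circ(p,r=16.):
    from scipy.optimize import least_squares
    # visible surface of a cylinder radius r about a vertical axis
    c0=np.median(p[:,:2],0)
    f=least_squares(lambda c:np.hypot(*(p[:,:2]-c).T)-r,c0,loss="soft_l1",f_scale=1.5); return f.x,np.median(abs(f.fun))
def bots(im,P,cs):
    for nm,(x,y) in cs.items():
        d=np.hypot(P[...,0]-x,P[...,1]-y)<32; v=im["range_z"]>0
        b=P[d&v&(P[...,2]>12)&(P[...,2]<54)]; t=P[d&v&(P[...,2]>96)&(P[...,2]<112)]
        n=P[d&v&(P[...,2]>66)&(P[...,2]<95)]
        print(nm,"body",len(b),[np.round(k,1) for k in circ(b)] if len(b)>20 else "","top",len(t),t.mean(0).round(1) if len(t) else "","neck",len(n),np.median(n,0).round(1) if len(n) else "",P[d&v][:,2].max())
CS=dict(a=(460,15),b=(448,170),red=(529,45),turq=(393,52))
if __name__=="__main__":
    T=tool(); print(T[:3,3]); im=viewer.get_image("wrist"); save(im,"wb.png"); np.savez("pics/wb.npz",T0=T,**im)
    bots(im,wcloud(im,T),CS)
    s=viewer.get_image("side"); np.savez("pics/s9.npz",**s); save(s,"s9.png"); bots(s,cloud(s),CS)
E
python3 bot.py
python3 - <<'E'
import cv2,numpy as np
a=cv2.imread('pics/s9.png')[90:290,160:440]; b=cv2.imread('pics/wb.png')
cv2.imwrite('pics/v9.png',np.vstack([cv2.resize(a,(420,300)),cv2.resize(b,(400,300))[:, :].copy() if 0 else cv2.resize(b,(420,300))]))
E
```

```text
[460.94028664  15.87560134 212.5102104 ]
a body 373 [array([465.7,  21.1]), np.float64(1.4)] top 70 [462.4  20.4 100. ] neck 223 [458.6  19.5  75.6] 366.53793480038826
b body 480 [array([451.1, 180.9]), np.float64(1.2)] top 58 [450.8 178.5  99.7] neck 256 [448.6 174.6  75.8] 102.73219639657816
red body 476 [array([532.5,  56.4]), np.float64(1.0)] top 64 [530.1  56.   99.6] neck 246 [526.4  54.1  75.8] 102.80953153651689
turq body 336 [array([403.8,  59.8]), np.float64(1.6)] top 84 [402.4  56.9  99.6] neck 215 [401.3  53.4  75.5] 348.01355305356145
a body 184 [array([463. ,  20.7]), np.float64(0.9)] top 7 [461.4  17.4  98.6] neck 68 [460.5  14.1  76.2] 432.79790370668417
b body 160 [array([449.7, 179.5]), np.float64(1.5)] top 7 [449.5 176.2  97.9] neck 59 [448.2 173.7  76.8] 99.91260307940888
red body 174 [array([530.7,  55.3]), np.float64(1.3)] top 5 [529.8  53.1  98.3] neck 63 [528.8  49.7  77.3] 100.75637604249414
turq body 191 [array([402.8,  57.4]), np.float64(1.4)] top 7 [401.3  54.6  98.6] neck 68 [399.8  50.4  75.7] 345.11201629569683
```

View pics/v9.png

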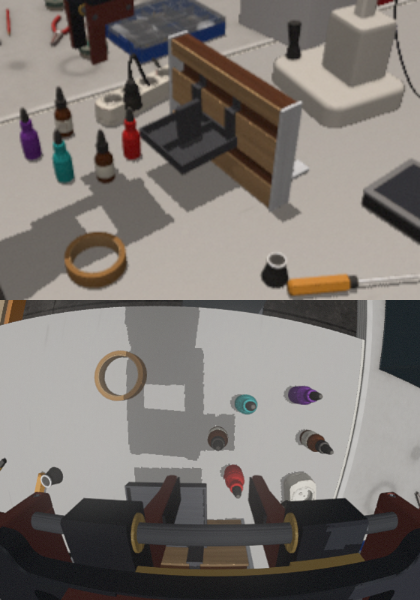

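Request:
play_rows --pt "2.5 4.6 -10" --pt "0 0 -30" --pt "0 0 -35" --pt "0 0 -35" --pt "0 0 -30" --pt "0 0 -22" --pt "0 0 -14" --pt "0 0 -7" --yaw '[0, 0, 0, 0, 0, 0, 0, 0]'

```text
t: 34.82
ee_pos: [461.0, 20.9, 26.8]
orientation: [0.17, -3.133, -0.0]
ft_force: [-0.5, 1.0, 0.1]
width: 49.9
grasp_force: 0.0
```

Request:
play_rows --pt "0 0 0" --pt "0 0 0" --pt "0 0 0" --pt "0 0 0" --pt "0 0 0" --yaw '[0, 0, 0, 0, 0]' --gripper 1

```text
t: 35.23
ee_pos: [463.5, 20.8, 30.5]
orientation: [-0.17, 3.135, -0.0]
ft_force: [0.6, 0.3, -0.1]
width: 20.3
grasp_force: 5.9
```

Request:
play_rows --pt "0 0 6" --pt "0 0 18" --pt "0 0 30" --pt "0 0 35" --pt "0 0 30" --pt "0 0 18" --pt "0 0 8" --pt "0 0 0" --yaw '[0, 0, 0, 0, 0, 0, 0, 0]'

```text
t: 35.9
ee_pos: [463.9, 20.8, 176.8]
orientation: [-0.17, 3.132, -0.0]
ft_force: [-0.4, -0.0, -1.0]
width: 20.0
grasp_force: 30.0
```

Run:
```python
from h import *
o=ctrl.get_obs(); T=tool(); print(T[:3,3],o["width"],o["grasp_force"],o["ft_force"]); im=viewer.get_image("wrist"); s=viewer.get_image("side"); np.savez("pics/s10.npz",**s)
a=s["pixels"][60:260,160:400,::-1]; b=im["pixels"][120:420,150:450,::-1]
cv2.imwrite("pics/v10.png",np.hstack([cv2.resize(a,(480,400)),cv2.resize(b,(320,400))]))
P=cloud(s); q=P[(abs(P[...,0]-464)<40)&(abs(P[...,1]-20)<30)&(P[...,2]<176)&(P[...,2]>70)]; 
for z in range(70,180,12):
    k=q[abs(q[:,2]-z)<6]; print(z,len(k),k.mean(0).round(1) if len(k) else "",k.min(0).round() if len(k) else "",k.max(0).round() if len(k) else "")
```

```text
[463.91128397  20.81188187 176.78656528] 19.957056172296888 29.999875724315643 [-0.44256214 -0.04989814 -0.9845208 ]
70 0   
82 0   
94 0   
106 0   
118 0   
130 0   
142 21 [458.4   8.5 145.2] [447.   4. 142.] [473.  20. 148.]
154 58 [457.5   8.3 154.2] [446.   2. 148.] [475.  22. 160.]
166 64 [459.1   8.  166.1] [446.   2. 161.] [476.  32. 172.]
178 19 [457.5   9.  174.1] [446.   3. 172.] [473.  24. 176.]
```

View pics/v10.png

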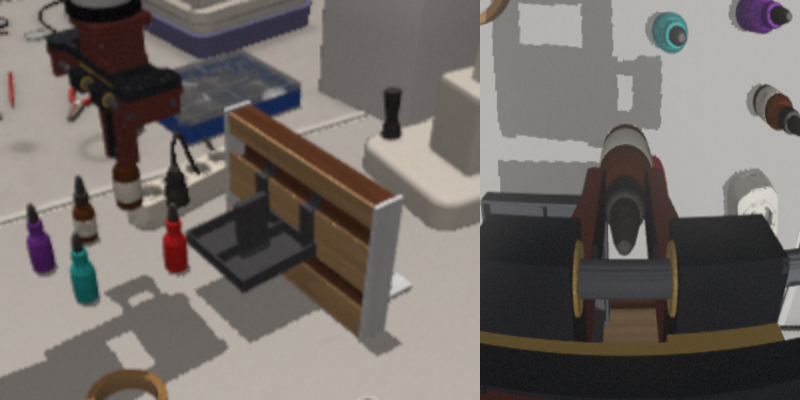

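Run:
```python
from bot import *
T=tool(); o=ctrl.get_obs(); print(T[:3,3],o["ft_force"],o["moment"]); im=viewer.get_image("wrist"); P=wcloud(im,T); d=np.load("pics/s10.npz"); S=cloud(dict(d))
for nm,I,Q in(("wrist",im["pixels"],P),("side",d["pixels"],S)):
    c=I.astype(int)
    m=(abs(Q[...,0]-455)<45)&(abs(Q[...,1]-20)<24)&(Q[...,2]>143)&(Q[...,2]<174)
    q=Q[m]; print(nm,len(q),q.min(0).round(),q.max(0).round(),[np.round(k,1) for k in circ(q)])
    for z in(148,158,168):
        k=q[abs(q[:,2]-z)<5]; print("  ",z,len(k),[np.round(v,1) for v in circ(k)] if len(k)>10 else "", k[:,0].min().round(1) if len(k) else "")
m=(abs(P[...,0]-460)<45)&(abs(P[...,1]-20)<12)&(P[...,2]>180)&(P[...,2]<260); q=P[m]
for z in range(185,255,10):
    k=q[abs(q[:,2]-z)<5]; print(z,len(k),k.mean(0).round(1) if len(k) else "")
```

```text
[462.09256531  20.75678374 174.12586204] [-0.06580435 -0.19328339 -0.20523588] [ 0.08081951 -0.00779226 -0.00067223]
wrist 464 [446.   5. 145.] [460.  38. 174.] [array([462.9,  21.1]), np.float64(0.2)]
   148 97 [array([463.4,  21.2]), np.float64(0.1)] 447.1
   158 140 [array([462.9,  21.1]), np.float64(0.1)] 446.6
   168 202 [array([434.4,  20.5]), np.float64(3.1)] 446.4
side 149 [446.   2. 143.] [476.  32. 174.] [array([462.6,  20.1]), np.float64(0.6)]
   148 42 [array([462.9,  20.5]), np.float64(0.6)] 447.1
   158 47 [array([462.6,  19.8]), np.float64(0.7)] 446.0
   168 57 [array([462.4,  20.1]), np.float64(0.6)] 446.5
185 278 [448.9  19.4 185.5]
195 715 [452.9  19.7 195.5]
205 190 [454.2  20.3 207. ]
215 757 [456.5  20.5 216.6]
225 444 [456.3  20.8 225.5]
235 614 [456.9  20.6 235. ]
245 550 [457.8  20.9 244.1]
```

Run:
```python
from pose import *
s=dict(np.load("pics/s9.npz")); P=cloud(s); c=s["pixels"].astype(int)
m=(s["range_z"]>0)&(P[...,0]>510)&(P[...,0]<660)&(P[...,1]>-125)&(P[...,1]<35)&(P[...,2]>60)&(P[...,2]<170)&(c.max(-1)<95)&(c.max(-1)-c.min(-1)<22)
q,Rm=fit3(P[m],[(588,-43,76,6,-3)])
for y in(33,-33): print((Rm.apply([-31.5,y,4])+q[:3]).round(1))
```

```text
n 2051 inl2 0.98 origin [588.8 -45.   73.4] yaw,pitch(front-up),roll [ 6.2 -3.5 -0.3]
   lip [649.9 -37.9 170.3]
   grip [589.2 -44.7 133.5]
   platetop [588.2 -44.7 148.5]
   front [534.2 -50.9  70.1]
   backbot [643.4 -39.1  76.7]
[553.8 -15.6  75.3]
[560.9 -81.2  75.6]
```

Request:
play_rows --pt "8 -3 2" --pt "14 -5 3" --pt "18 -7 3" --pt "18 -7 2" --pt "15 -6 0" --pt "10 -4 0" --pt "6 -2 0" --pt "2 -1 0" --yaw '[0, 0, 0, 0, 0, 0, 0, 0]'

```text
t: 36.72
ee_pos: [554.0, -14.5, 183.5]
orientation: [0.17, -3.135, -0.0]
ft_force: [-0.5, 0.1, -1.1]
width: 19.6
grasp_force: 30.0
```

Request:
play_rows --pt "0 0 0" --pt "0 0 0" --pt "0 0 0" --pt "0 0 0" --yaw '[0, 0, 0, 0]'

```text
t: 37.05
ee_pos: [553.1, -13.9, 184.6]
orientation: [0.171, -3.137, -0.0]
ft_force: [-0.6, 0.7, -1.0]
width: 19.5
grasp_force: 30.0
```

```bash
cat > chk.py <<'E'
from bot import *
def chk(name):
    T=tool(); o=ctrl.get_obs(); print("TCP",T[:3,3].round(1),o["ft_force"].round(1),round(o["width"],1))
    im=viewer.get_image("wrist"); np.savez(f"pics/{name}.npz",T0=T,**im); P=wcloud(im,T); D=P-T[:3,3]
    ry=T[:3,1]; rx=np.array([ry[1],-ry[0],0]); S=D@rx; L=D@ry; c=im["pixels"].astype(int); v=im["range_z"]>0
    b=P[v&(S>-25)&(S<10)&(abs(L)<18)&(D[...,2]>-28)&(D[...,2]<-12)]; print("bottle",len(b),[np.round(k,1) for k in circ(b)] if len(b)>20 else "")
    dark=v&(c.max(-1)<110)&(c.max(-1)-c.min(-1)<22)
    w=P[dark&(P[...,2]>90)&(P[...,2]<99)&(P[...,0]>500)&(P[...,0]<600)]   # rim
    r=cv2.minAreaRect(w[:,:2].astype(np.float32)) if len(w)>10 else None; print("rim",len(w),r)
    if len(w): print(" front edge pts", [(y,w[abs(w[:,1]-y)<6][:,0].min().round(1)) for y in(-90,-70,-50,-30,-10,5) if (abs(w[:,1]-y)<6).any()])
    p=P[dark&(P[...,2]>140)&(P[...,2]<156)&(abs(P[...,0]-585)<45)&(abs(P[...,1]+45)<20)]; print("plate",len(p),p.min(0).round(1) if len(p) else "",np.median(p,0).round(1) if len(p) else "")
if __name__=="__main__":
    import sys; chk(sys.argv[1])
E
python3 chk.py w30
```

```text
TCP [553.1 -13.9 184.6] [-0.6  0.7 -1. ] 19.5
bottle 218 [array([554.1, -13.6]), np.float64(0.2)]
rim 412 ((560.523193359375, 28.188934326171875), (66.82637786865234, 270.6863708496094), 2.6415059566497803)
 front edge pts [(-90, np.float64(538.9)), (-50, np.float64(539.1)), (-10, np.float64(531.3)), (5, np.float64(535.3))]
plate 326 [567.6 -50.7 140.4] [576.7 -45.3 145.7]
```

Request:
play_rows --pt "1 -1 -8" --pt "0 0 -14" --pt "0 0 -16" --pt "0 0 -14" --pt "0 0 -10" --pt "0 0 -6" --pt "0 0 -4" --pt "0 0 0" --yaw '[0, 0, 0, 0, 0, 0, 0, 0]'

```text
t: 37.77
ee_pos: [554.3, -15.2, 111.9]
orientation: [0.171, -3.136, -0.0]
ft_force: [-0.7, -0.6, -0.0]
width: 19.4
grasp_force: 30.0
```

Request:
play_rows --pt "0 0 -1.5" --pt "0 0 -1" --pt "0 0 0" --yaw '[0, 0, 0]'

```text
t: 38.02
ee_pos: [555.0, -15.2, 110.5]
orientation: [-0.171, 3.136, -0.0]
ft_force: [0.2, -0.7, -1.3]
width: 19.8
grasp_force: 30.0
```

```bash
python3 chk.py w31
```

```text
TCP [555.  -15.2 110.5] [ 0.2 -0.7 -1.3] 19.8
bottle 530 [array([524.1, -18.4]), np.float64(3.5)]
rim 625 ((560.4653930664062, 28.1036376953125), (66.70086669921875, 270.431396484375), 2.6886231899261475)
 front edge pts [(-70, np.float64(538.4)), (-50, np.float64(539.0)), (-30, np.float64(543.1)), (-10, np.float64(531.1)), (5, np.float64(528.8))]
plate 115 [543.7 -48.9 140.1] [548.  -26.5 148.1]
```

No contact yet, so I'll lower in small rows.

Request:
play_rows --pt "0 0 -1.5" --pt "0 0 0" --yaw '[0, 0]'

```text
t: 38.23
ee_pos: [554.7, -15.2, 108.7]
orientation: [-0.171, 3.137, -0.0]
ft_force: [-0.4, 0.1, -1.7]
width: 19.8
grasp_force: 30.0
```

Request:
play_rows --pt "0 0 -1.5" --pt "0 0 0" --yaw '[0, 0]'

```text
t: 38.4
ee_pos: [554.6, -15.2, 106.9]
orientation: [0.171, -3.137, 0.0]
ft_force: [0.2, 1.1, -0.3]
width: 19.6
grasp_force: 30.0
```

Request:
play_rows --pt "0 0 -1" --pt "0 0 0" --yaw '[0, 0]'

```text
t: 38.57
ee_pos: [554.6, -15.2, 105.9]
orientation: [0.171, -3.137, -0.0]
ft_force: [-0.5, 0.2, -0.7]
width: 19.3
grasp_force: 30.0
```

Request:
play_rows --pt "0 0 0" --pt "0 0 0" --pt "0 0 0" --pt "0 0 0" --pt "0 0 0" --yaw '[0, 0, 0, 0, 0]' --gripper 0.46

```text
t: 38.98
ee_pos: [554.4, -15.1, 106.0]
orientation: [0.171, -3.136, -0.0]
ft_force: [0.2, 0.5, 0.0]
width: 46.6
grasp_force: 0.5
```

Request:
play_rows --pt "0 0 8" --pt "0 0 20" --pt "0 0 30" --pt "0 0 30" --pt "0 0 15" --pt "0 0 5" --pt "0 0 0" --yaw '[0, 0, 0, 0, 0, 0, 0]'

```text
t: 39.57
ee_pos: [555.7, -15.3, 215.9]
orientation: [-0.17, 3.133, -0.001]
ft_force: [0.2, -0.2, -0.0]
width: 47.5
grasp_force: 0.0
```

Run:
```python
from bot import *
s=viewer.get_image("side"); np.savez("pics/s11.npz",**s)
cv2.imwrite("pics/v11.png",cv2.resize(s["pixels"][60:260,180:400,::-1],(660,600)))
P=cloud(s); q=P[(abs(P[...,0]-554)<25)&(abs(P[...,1]+15)<24)&(P[...,2]>98)&(P[...,2]<133)]; print(len(q),[np.round(k,1) for k in circ(q)])
q=P[(abs(P[...,0]-554)<25)&(abs(P[...,1]+15)<24)&(P[...,2]>142)&(P[...,2]<200)]; print(len(q),q.mean(0),q.max(0))
```

```text
161 [array([552.5, -15.1]), np.float64(1.2)]
79 [547.12071568 -21.57969814 155.18388359] [557.1582818  -12.11954854 174.48783986]
```

View pics/v11.png

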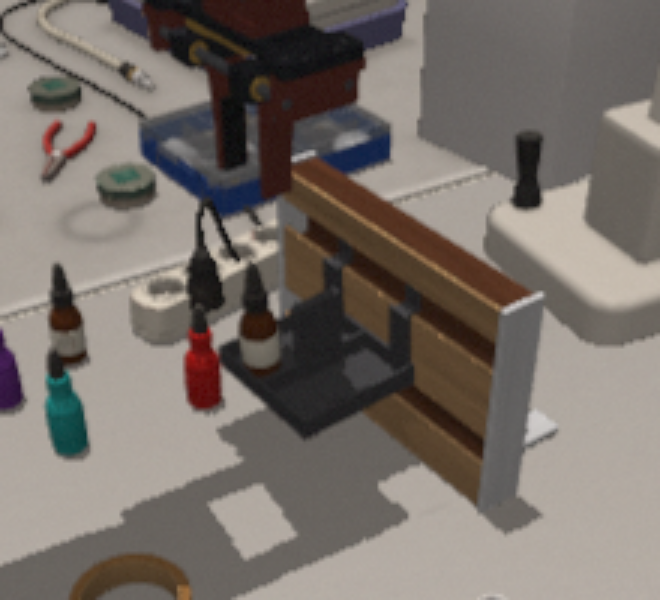

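Request:
play_rows --pt "-8 14 0" --pt "-14 26 0" --pt "-18 34 0" --pt "-18 34 0" --pt "-18 34 0" --pt "-14 27 0" --pt "-10 18 0" --pt "-5 8 0" --yaw '[0, 0, 0, 0, 0, 0, 0, 0]'

```text
t: 40.28
ee_pos: [446.7, 181.7, 212.6]
orientation: [0.174, -3.133, 0.001]
ft_force: [0.7, 0.9, 0.1]
width: 47.4
grasp_force: 0.0
```

Request:
play_rows --pt "0 0 0" --pt "0 0 0" --pt "0 0 0" --pt "0 0 0" --yaw '[0, 0, 0, 0]' --gripper 0.43

```text
t: 40.62
ee_pos: [450.1, 178.8, 213.8]
orientation: [0.168, -3.137, 0.001]
ft_force: [0.5, -0.6, 0.1]
width: 50.3
grasp_force: 0.0
```

Run:
```python
from bot import *
T=tool(); print(T[:3,3]); im=viewer.get_image("wrist"); bots(im,wcloud(im,T),dict(b=(450,180)))
```

```text
[450.08447189 178.82808071 213.78776369]
b body 367 [array([452.6, 180. ]), np.float64(1.5)] top 72 [450.8 179.7  99.8] neck 224 [446.5 179.3  75.6] 367.55640703981913
```

Request:
play_rows --pt "0 0.6 -11" --pt "0 0 -30" --pt "0 0 -35" --pt "0 0 -35" --pt "0 0 -30" --pt "0 0 -22" --pt "0 0 -14" --pt "0 0 -7" --yaw '[0, 0, 0, 0, 0, 0, 0, 0]'

```text
t: 41.33
ee_pos: [448.8, 179.2, 28.0]
orientation: [0.168, -3.134, 0.002]
ft_force: [0.2, -0.1, -0.0]
width: 49.9
grasp_force: 0.0
```

Request:
play_rows --pt "0 0 0" --pt "0 0 0" --pt "0 0 0" --pt "0 0 0" --pt "0 0 0" --pt "0 0 0" --pt "0 0 0" --yaw '[0, 0, 0, 0, 0, 0, 0]' --gripper 1

```text
t: 41.92
ee_pos: [450.5, 180.7, 31.0]
orientation: [-0.171, 3.135, 0.001]
ft_force: [-0.7, -0.4, 6.5]
width: 19.8
grasp_force: 30.0
```

Request:
play_rows --pt "0 0 6" --pt "0 0 18" --pt "0 0 30" --pt "0 0 35" --pt "0 0 35" --pt "0 0 28" --pt "0 0 18" --pt "0 0 8" --yaw '[0, 0, 0, 0, 0, 0, 0, 0]'

```text
t: 42.58
ee_pos: [450.9, 180.9, 211.4]
orientation: [-0.171, 3.132, 0.002]
ft_force: [-0.1, 0.1, 0.6]
width: 19.7
grasp_force: 30.0
```

Request:
play_rows --pt "2 -15 0" --pt "3 -30 0" --pt "4 -40 0" --pt "4 -40 0" --pt "4 -40 0" --pt "4 -40 0" --pt "4 -30 0" --pt "5 -18 0" --yaw '[0, 0, 0, 0, 0, 0, 0, 0]'

```text
t: 43.25
ee_pos: [478.7, -75.4, 207.4]
orientation: [0.167, -3.136, 0.0]
ft_force: [0.2, 0.3, -0.6]
width: 19.6
grasp_force: 30.0
```

Request:
play_rows --pt "10 -7 0" --pt "18 0 0" --pt "20 0 0" --pt "16 0 0" --pt "10 0 0" --pt "5 0 0" --pt "2 -1 0" --pt "0 0 0" --yaw '[0, 0, 0, 0, 0, 0, 0, 0]'

```text
t: 43.92
ee_pos: [560.3, -80.2, 207.6]
orientation: [0.172, -3.136, -0.0]
ft_force: [-0.2, 0.4, -0.4]
width: 20.0
grasp_force: 30.0
```

Request:
play_rows --pt "0 0 0" --pt "0 0 0" --pt "0 0 0" --yaw '[0, 0, 0]'

```text
t: 44.17
ee_pos: [560.1, -80.6, 208.2]
orientation: [0.171, -3.137, 0.0]
ft_force: [-0.1, 0.2, 0.4]
width: 19.9
grasp_force: 30.0
```

```bash
python3 chk.py w40
python3 - <<'E'
from bot import *
T=tool(); s=viewer.get_image("side"); P=cloud(s); print(T[:3,3])
q=P[(abs(P[...,0]-555)<45)&(abs(P[...,1]+85)<25)&(P[...,2]<T[2,3]-2)&(P[...,2]>165)]; print(len(q),q.min(0),[np.round(k,1) for k in circ(q)])
E
```

```text
TCP [560.1 -80.6 208.2] [-0.1  0.2  0.4] 19.9
bottle 229 [array([560.7, -81.1]), np.float64(0.2)]
rim 336 ((563.5029296875, 27.6719970703125), (70.8851547241211, 270.4233703613281), 4.484504222869873)
 front edge pts [(-50, np.float64(542.7)), (-30, np.float64(532.9)), (-10, np.float64(531.0)), (5, np.float64(529.4))]
plate 362 [546.2 -50.5 140.2] [578.1 -43.4 145.9]
[560.20058581 -80.60080992 208.20797616]
154 [ 543.12393209 -100.71775217  175.8359129 ] [array([ 546.1, -106.6]), np.float64(3.2)]
```

Request:
play_rows --pt "0.5 0.5 -8" --pt "0 0 -18" --pt "0 0 -22" --pt "0 0 -20" --pt "0 0 -14" --pt "0 0 -8" --pt "0 0 -5" --pt "0 0 -2" --yaw '[0, 0, 0, 0, 0, 0, 0, 0]'

```text
t: 44.93
ee_pos: [560.9, -80.1, 110.4]
orientation: [0.171, -3.136, -0.0]
ft_force: [-0.7, 0.4, -0.6]
width: 19.8
grasp_force: 30.0
```

Request:
play_rows --pt "0 0 -1.5" --pt "0 0 -1.5" --pt "0 0 -1" --pt "0 0 0" --pt "0 0 0" --yaw '[0, 0, 0, 0, 0]'

```text
t: 45.35
ee_pos: [561.4, -80.2, 107.5]
orientation: [-0.171, 3.136, -0.0]
ft_force: [0.0, -0.0, -0.3]
width: 19.4
grasp_force: 30.0
```

Request:
play_rows --pt "0 0 -0.7" --pt "0 0 0" --yaw '[0, 0]'

```text
t: 45.52
ee_pos: [561.3, -80.1, 106.5]
orientation: [-0.171, 3.137, -0.0]
ft_force: [-1.1, -0.7, -0.5]
width: 19.9
grasp_force: 30.0
```

Request:
play_rows --pt "0 0 -0.5" --pt "0 0 0" --pt "0 0 0" --pt "0 0 0" --pt "0 0 0" --pt "0 0 0" --yaw '[0, 0, 0, 0, 0, 0]' --gripper 0.46

```text
t: 46.02
ee_pos: [561.2, -80.1, 105.9]
orientation: [0.171, -3.137, 0.0]
ft_force: [0.2, -0.7, -0.4]
width: 47.4
grasp_force: 0.0
```

Request:
play_rows --pt "0 0 6" --pt "0 0 15" --pt "0 0 30" --pt "0 0 35" --pt "0 0 30" --pt "-10 0 10" --pt "-25 0 0" --pt "-30 0 0" --yaw '[0, 0, 0, 0, 0, 0, 0, 0]'

```text
t: 46.68
ee_pos: [497.2, -80.3, 233.5]
orientation: [-0.171, 3.133, -0.001]
ft_force: [-0.7, -0.4, 0.2]
width: 47.6
grasp_force: 0.0
```

Request:
play_rows --pt "-20 0 0" --pt "-10 0 0" --pt "0 0 0" --pt "0 0 0" --pt "0 0 0" --yaw '[0, 0, 0, 0, 0]'

```text
t: 47.1
ee_pos: [467.6, -80.3, 232.3]
orientation: [-0.171, 3.135, -0.0]
ft_force: [0.6, -0.3, -0.2]
width: 47.6
grasp_force: 0.0
```

Run:
```python
from bot import *
from pose import *
o=ctrl.get_obs(); print(o["ee_pos"],o["ft_force"])
s=viewer.get_image("side"); np.savez("pics/s12.npz",**s); P=cloud(s); c=s["pixels"].astype(int)
m=(s["range_z"]>0)&(P[...,0]>510)&(P[...,0]<660)&(P[...,1]>-125)&(P[...,1]<35)&(P[...,2]>60)&(P[...,2]<170)&(c.max(-1)<95)&(c.max(-1)-c.min(-1)<22)
q,Rm=fit3(P[m],[(588,-43,76,6,-3)])
for nm,(x,y) in dict(a=(554,-15),b=(561,-80)).items():
    for lo,hi,r in((98,132,16),(168,182,3)):
        k=P[(abs(P[...,0]-x)<25)&(abs(P[...,1]-y)<24)&(P[...,2]>lo)&(P[...,2]<hi)]
        if len(k)>3:
            cc=circ(k,r)[0]; print(nm,lo,len(k),cc.round(1),"caddy",Rm.inv().apply(np.r_[cc,k[:,2].mean()]-q[:3]).round(1),"zmax",k[:,2].max().round(1))
cv2.imwrite("pics/v12.png",cv2.resize(s["pixels"][80:280,200:400,::-1],(600,600)))
```

```text
[467.6435491  -80.28228426 232.33046826] [ 0.58890005 -0.31415265 -0.21474239]
n 1785 inl2 0.82 origin [588.7 -45.   73.4] yaw,pitch(front-up),roll [ 6.  -3.2  0.2]
   lip [650.3 -38.9 170.1]
   grip [589.4 -45.2 133.6]
   platetop [588.5 -45.3 148.5]
   front [534.1 -50.7  70.3]
   backbot [643.4 -39.3  76.5]
a 98 163 [552.5 -15.1] caddy [-30.6  33.7  42.8] zmax 131.6
a 168 10 [547.3 -18.9] caddy [-32.9  30.7  99.9] zmax 173.7
b 98 180 [559.4 -80.9] caddy [-30.5 -32.5  43.7] zmax 131.1
b 168 10 [555.3 -85. ] caddy [-31.8 -35.9 100.4] zmax 173.9
```

View pics/v12.png

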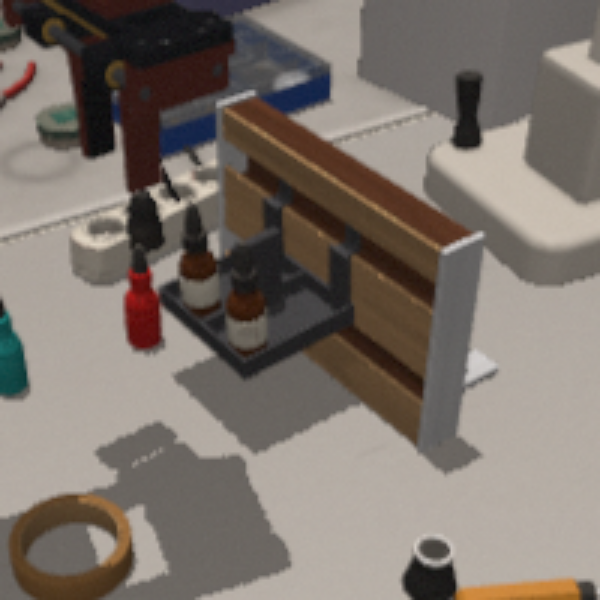

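Both amber bottles stand in the level, seated caddy, and the gripper is clear of everything. Handing in.

```bash
python3 -c "
from workcell import ticket; print(ticket.close_job())"
```

```text
the job is handed in; nothing more can be done
None
```

I hung the caddy level in the upper groove, stood one amber bottle upright in each compartment, and handed the job in at about 47 s of the 69 s allowed; the hand-in gave no verdict. Partway through, the caddy slipped from the grip and fell against the panel, and I recovered it and hung it on the second attempt.

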